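# Clear the cups, line up the model robots under the stage bar and take the picture

### The job

Set up the group photo: clear the two mixing cups from in front of the photo stage by nesting them, one after the other, into the third cup at the left of the stage, each seated with no more than a light push so that they do not jam; and slide the base of every model robot on the mat under the low bar of the photo stage until it is fully home against the stop rail, one model to a marked bay (any bays), each square to the stage and centred in its bay so that they stand in an even row. When cups and row stand right, press the shutter button fully down, and leave everything standing like that; do not knock over or push away the jars, tools and other things lying about.

Things in the scene. Friction and masses are not known exactly. Their poses are not given: they have to be found in the camera images.
- modelA: grey toy robot on a black base, one loose piece, about 0.25 kg, 94 mm high; 3 or 4 of the four are present. Base 110 (x) x 60 (y) x 12 mm; origin: centre of its underside, z up. The figure stands 28 mm off-centre towards -x and faces -x; the bare +x end goes under the bar. Flat torso 26 mm front to back (x), 36 wide, centred at x = -28, from 46 to 76 mm up: grip it front to back.
- modelB: grey toy robot on a black base, one loose piece, about 0.25 kg, 94 mm high; 3 or 4 of the four are present. Same as modelA. With its arms (40 to 74 mm up) the figure is 58 mm wide (y); above the torso an 18 mm head.
- modelC: grey toy robot on a black base, one loose piece, about 0.25 kg, 94 mm high; 3 or 4 of the four are present. Same as modelA. Most of the weight is in the base. At the start its +x is within 46 degrees of world +x.
- modelD: grey toy robot on a black base, one loose piece, about 0.25 kg, 94 mm high; 3 or 4 of the four are present. Same as modelA.
- stage: fixed photo stage: dark steel bar 328 mm long (y), 40 wide, from x = +10 to +50 mm, underside 17 and top 31 mm above the table, on a post at each end (inner faces y = +-148). Behind it a stop rail, face at x = +55, 31 mm high. Origin at table level, z up, yaw within 9 degrees. Models slide on the table, in the +x direction; a base is fully home with its origin at stage x = 0.
- bay0 (a point): middle of bay 0 (stage y = -111 mm) at table level, where the origin of a model fully home and centred there lies; axes as the stage. Bays are 74 mm wide, parted by white lines on the floor and on the bar's top, without walls
- bay1 (a point): middle of bay 1 (stage y = -37 mm) at table level, where the origin of a model fully home and centred there lies; axes as the stage. Bays are 74 mm wide, parted by white lines on the floor and on the bar's top, without walls
- bay2 (a point): middle of bay 2 (stage y = 37 mm) at table level, where the origin of a model fully home and centred there lies; axes as the stage. Bays are 74 mm wide, parted by white lines on the floor and on the bar's top, without walls
- bay3 (a point): middle of bay 3 (stage y = 111 mm) at table level, where the origin of a model fully home and centred there lies; axes as the stage. Bays are 74 mm wide, parted by white lines on the floor and on the bar's top, without walls
- cup_home: white plastic tapered mixing cup, open top, 60 mm high, wall 3.5 mm, 0.06 kg: foot 40 mm across, widening to 52 at 38 mm up, above that a straight collar 57 mm across; origin: centre of its underside, z up. Stands to the left of the stage; the other two go into it. A cup nested in another sits 28 to 31 mm higher than it, its whole collar free to grip; pushed harder it would wedge.
- cupA: white plastic tapered mixing cup, open top, 60 mm high, wall 3.5 mm, 0.06 kg: foot 40 mm across, widening to 52 at 38 mm up, above that a straight collar 57 mm across; origin: centre of its underside, z up. Stands in front of the stage, in the way of the models.
- cupB: white plastic tapered mixing cup, open top, 60 mm high, wall 3.5 mm, 0.06 kg: foot 40 mm across, widening to 52 at 38 mm up, above that a straight collar 57 mm across; origin: centre of its underside, z up. Stands in front of the stage, in the way of the models.
- shutter (a joint): shutter button, travel in m: 0 up, 0.006 fully down (about 5 N, springs back); counts as pressed beyond 0.004
- shutter_top (a point): top centre of the grey shutter button (32 mm across) on its small fixed black housing; press straight down
- paint_jar: bystander: small closed jar, 36 mm across, 50 mm high, standing among the models; origin under its centre
- paint_jar2: bystander: closed jar, 40 mm across, 50 mm high; origin under its centre
- glue_bottle: bystander: white bottle, 36 mm across, 85 mm high; origin under its centre
- screwdriver: bystander: lying screwdriver, 150 mm long
- brush: bystander: lying brush, 160 mm long

How it is judged:
On the way, in this order (a step that is already met when the one before it is completed fails the run):
1. both cups are nested in the home cup, and every model present is fully home under the bar, square and centred in a bay of its own (x of modelA in the frame of stage between -0.005 and 0.005 m and z of each of modelA, modelB, modelC, modelD in the frame of stage below 0.004 m and angle between the x axis of each of modelA, modelB, modelC, modelD and the x axis of stage, either way round below 0.08 rad and angle between each of modelA, modelB, modelC, modelD's own z axis and vertical below 0.06 rad and (y of modelA in the frame of bay0 between -0.006 and 0.006 m or y of modelA in the frame of bay1 between -0.006 and 0.006 m or y of modelA in the frame of bay2 between -0.006 and 0.006 m or y of modelA in the frame of bay3 between -0.006 and 0.006 m) and x of modelB in the frame of stage between -0.005 and 0.005 m and (y of modelB in the frame of bay0 between -0.006 and 0.006 m or y of modelB in the frame of bay1 between -0.006 and 0.006 m or y of modelB in the frame of bay2 between -0.006 and 0.006 m or y of modelB in the frame of bay3 between -0.006 and 0.006 m) and x of modelC in the frame of stage between -0.005 and 0.005 m and (y of modelC in the frame of bay0 between -0.006 and 0.006 m or y of modelC in the frame of bay1 between -0.006 and 0.006 m or y of modelC in the frame of bay2 between -0.006 and 0.006 m or y of modelC in the frame of bay3 between -0.006 and 0.006 m) and x of modelD in the frame of stage between -0.005 and 0.005 m and (y of modelD in the frame of bay0 between -0.006 and 0.006 m or y of modelD in the frame of bay1 between -0.006 and 0.006 m or y of modelD in the frame of bay2 between -0.006 and 0.006 m or y of modelD in the frame of bay3 between -0.006 and 0.006 m) and ((z of cupA in the frame of cup_home below 0.036 m and horizontal distance between each of cupA, cupB and cup_home below 0.008 m and angle between each of cupA, cupB's own z axis and vertical below 0.12 rad and z of cupB in the frame of cup_home below 0.068 m) or (z of cupB in the frame of cup_home below 0.036 m and horizontal distance between each of cupB, cupA and cup_home below 0.008 m and angle between each of cupB, cupA's own z axis and vertical below 0.12 rad and z of cupA in the frame of cup_home below 0.068 m)) and angle between cup_home's own z axis and vertical below 0.1 rad and height (world z) of cup_home below 0.005 m), for 0.3 s.
2. then the shutter button is pressed fully down (value of joint shutter above 0.004 m), for 0.05 s.
At the end, for the whole second after the job is handed in: Cups upright in one nest: inner cups within 8 mm of the home cup's axis, the lower at most 36 mm, the upper 68 mm above it. Every model still, flat on the table under the bar: within 5 mm of fully home, 6 mm of a bay's middle, 0.08 rad of square. Button up (all of step 1 and linear speed of each of modelA, modelB, modelC, modelD below 0.02 m/s and value of joint shutter below 0.002 m); the robot touches nothing.
It fails at once if the cups are pressed together with more than 30 N (contact force between any of cupA, cupB and cup_home above 30 N or contact force between cupA and cupB above 30 N).
It fails at once if a bystander is pushed more than 4 cm away (distance of any of paint_jar, paint_jar2, glue_bottle, screwdriver, brush from where it was at the start of the episode above 0.04 m).
It fails at once if a jar or the glue bottle is knocked over (angle between any of paint_jar, paint_jar2, glue_bottle's own z axis and vertical above 0.6 rad).
Of modelA, modelB, modelC, modelD only 3 to 4 are there at a start; the rules pass over those that are not, and their reading is None.
At some moment in a run one of modelA, modelB, modelC, modelD may be knocked a few centimetres aside while the robot is not near it.
Once in a run the grip may slacken for a moment while it holds something.
It also fails if it takes over 210 s, if anything falls off the work surface, if the arm or the gripper's body presses on something with over 40 N, if the wrist force passes 120 N, or if a joint passes its speed limit or range.

### The arm

A 7-joint arm with a two-finger parallel gripper is mounted at the origin on the work surface. World frame = base frame: x ahead of the robot, y to its left, z up, the work surface at z = 0. Lengths are in m, angles in rad, forces in N, time in s.
With the tool pointing down it reaches from about 0.425 to 0.95 m from the base axis. Payload 4.7 kg.
Tool frame: the origin (TCP) lies midway between the tips of the shut fingers; the grasp point (between the pads) lies 19 mm behind it; z points along the fingers, y is the line along which they close (so a half turn about z gives the same grasp; the last joint's range is limited). The gripper opens to 85 mm and grips with 20 to 120 N. Pads are 22 mm wide; open, the fingers measure 114 mm over their backs; the gripper's body (76 mm by 85 mm) begins 54 mm behind the grasp point. The pads swing forward as they close: fully open they stand 13 mm farther back than shut.
Start: joints at [-0.029, 0.469, -0.049, 1.532, 0.024, 1.141, -0.082], TCP at [0.675, 0, 0.231] pointing down, gripper open.
Joint ranges: [-2.59, 2.59], [-0.33, 1.99], [-1.39, 1.29], [0.1, 2.45], [-1.04, 4.18], [0.21, 1.99], [-2.66, 2.66]. Speed limits (rad/s): [2.57, 2.57, 3.14, 3.14, 3.14, 3.14, 3.14].

### API

Orientations are given as a unit quaternion [x, y, z, w].
In Python, from bench import robot gives the robot as it stands.
- The arm moves only by the tool move_arm, never from a script. Its argument "commands" is a list of rows, each an object with "delta_pos": the shift along the world's x, y, z in cm, a list of three; "rot": the turn, a rotation vector about the world's x, y, z in rad, a list of three; "grip": the opening in per cent of the stroke, from 0 (shut) to 100 (fully open). In form: [{"delta_pos": [x, y, z], "rot": [rx, ry, rz], "grip": grip}, ...]. A call has 1 to 10 rows; each row is the pose to reach, as a shift and turn from the pose commanded when the call began; what a row does not reach only later rows make up. A row lasts 1/8 s, in which the tool goes at most 62.5 mm and 10.7 degrees, less where a joint would pass 70% of its speed; a pose out of reach is approached as far as the arm can. A call with a gripper value outside its range is refused whole. The fingers move at their own pace and stop on an object; the grip force is fixed at half the most. Time passes only in rows, so rows that repeat a pose let the fingers close. It gives the time, the measured TCP pose, the force, the opening and the grip force at its end, in the units of the state.
- robot.read_state(): the state, without advancing time (a new reading comes with each control period).
- robot.grab_frame(name): name is "scene" or "side" or "wrist"; returns a dict with "pixels" (420x560x3 uint8, blue, green, red), "mtx" (3x3 intrinsics, pixels), "origin" and "attitude" of the camera in the world. Camera axes: x right, y down, z forward; pixel columns grow to the right and rows downward; lengths in m; the calibration is good to about 2 mm. A picture is of the moment at which its call begins. There is no depth.
- robot.job_done(): hands the job in; it is judged then, once.
The state is a dict: "time_s": time; "q": joint angles; "joint_velocities": joint speeds; "tau": joint torques, N m; "tool_pos": TCP position; "tcp_rot": TCP orientation; "wrist_force": force on the tool from outside, world axes, zero at the start; "ft_torque": the same for the moment, N m; "opening": finger opening in m; "finger_force": force on a finger pad.
Only numpy, scipy, OpenCV 4.12 (cv2) and the standard library are available. Lean on these libraries where they do the work, as an engineer would, in place of code of your own. Each camera call takes 0.05 s, during which the arm holds its last target. There are 200 camera calls.

## Working session

There is one attempt and no reset: what is moved stays moved. The work goes in short steps, Python scripts to look and compute and a tool call to move; the robot and the scene stay as the last step left them, time stands still between calls to the robot, and variables do not carry over. Pictures are saved under pics/ and viewed, at most 14 in all, crops included, and the job is handed in when it is done.

Besides the shell and the picture viewer there is one more tool, called by a JSON object that holds its "api" and its "payload", one argument or row to a line. move_arm: Moves the arm, as the interface text tells. Its arguments: {"type":"object","properties":{"commands":{"type":"array","items":{"type":"object","properties":{"delta_pos":{"type":"array","items":{"type":"number"}},"rot":{"type":"array","items":{"type":"number"}},"grip":{"type":"number"}}}}},"required":["commands"]}

```bash
mkdir -p pics; cat > h.py <<'E'
import cv2, numpy as np
from scipy.spatial.transform import Rotation as R
from bench import robot
def grab(n):
    f=robot.grab_frame(n); f['pixels']=np.asarray(f['pixels']).copy()
    a=np.asarray(f['attitude'],float); f['R']=a if a.shape==(3,3) else R.from_quat(a).as_matrix()
    f['o']=np.asarray(f['origin'],float); f['K']=np.asarray(f['mtx'],float); return f
def ray(f,uv,z=0.):
    uv=np.atleast_2d(np.asarray(uv,float)); d=np.c_[uv,np.ones(len(uv))]@np.linalg.inv(f['K']).T@f['R'].T
    return f['o']+d*((z-f['o'][2])/d[:,2])[:,None]
def proj(f,P):
    p=(np.atleast_2d(np.asarray(P,float))-f['o'])@f['R']@f['K'].T; return p[:,:2]/p[:,2:]
E
python3 - <<'E'
from h import *
print(robot.read_state())
for n in('scene','side','wrist'):
    f=grab(n); cv2.imwrite(f'pics/{n}0.png',f['pixels']); print(n,f['K'].round(1).tolist(),f['o'].round(3),f['R'].round(3).tolist())
    np.savez(f'{n}0.npz',**{k:f[k] for k in('pixels','R','o','K')})
E
```

```text
{'time_s': 0.0, 'q': array([-0.02888165,  0.46944045, -0.04862006,  1.53370023,  0.02410333,
        1.14102916, -0.08230366]), 'joint_velocities': array([-6.99411053e-04,  6.55212999e-04,  3.70390547e-04, -1.13140376e-04,
        7.75484304e-05,  1.13958912e-03, -1.46509974e-03]), 'tau': array([ 1.18357209e-03, -5.10321057e+01, -4.63755790e-02, -2.37716943e+01,
        1.05899444e-02,  7.35067850e-03,  1.56414734e-05]), 'tool_pos': array([6.74401850e-01, 1.15306002e-05, 2.30259523e-01]), 'tcp_rot': array([ 7.07094566e-01,  7.07118295e-01, -7.27210473e-04, -6.80036881e-04]), 'wrist_force': array([-1.36276587,  0.09425441, -0.45888884]), 'ft_torque': array([-0.0528596 , -0.03337985, -0.04099499]), 'finger_force': 0.0, 'opening': 0.08493432740065361}
scene [[414.1, 0.0, 279.5], [0.0, 414.1, 208.7], [0.0, 0.0, 1.0]] [ 1.157 -0.841  0.836] [[0.823, 0.371, -0.43], [0.567, -0.513, 0.645], [0.019, -0.774, -0.632]]
side [[498.6, 0.0, 276.1], [0.0, 498.6, 207.1], [0.0, 0.0, 1.0]] [-0.008  0.724  0.723] [[-0.767, -0.351, 0.537], [-0.642, 0.434, -0.632], [-0.011, -0.83, -0.558]]
wrist [[333.7, 0.0, 285.8], [0.0, 333.7, 207.0], [0.0, 0.0, 1.0]] [0.674 0.067 0.372] [[1.0, -0.0, -0.003], [-0.001, -0.965, -0.262], [-0.003, 0.262, -0.965]]
```

View pics/scene0.png

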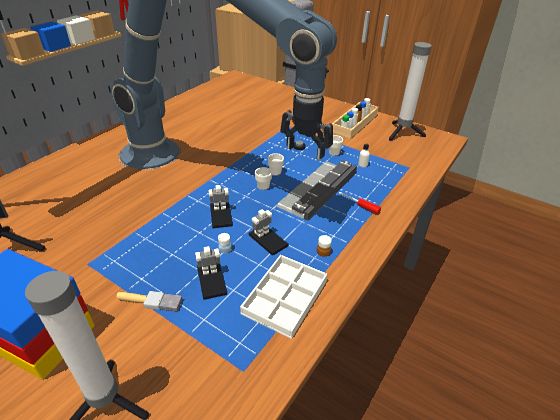

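View pics/side0.png

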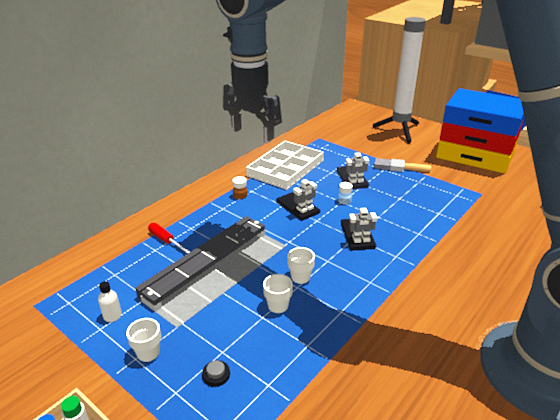

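View pics/wrist0.png

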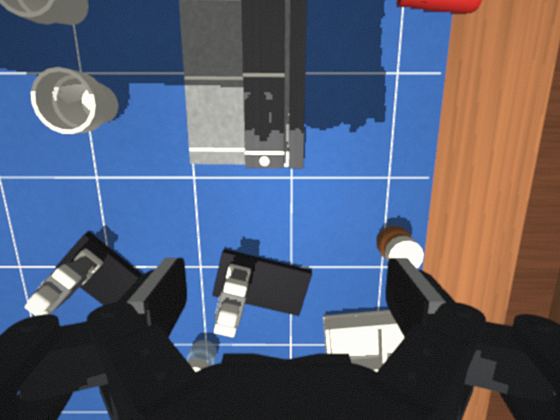

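Three models present; scene: models around (220,205),(265,230),(210,275). Side: home cup (144,340), other cups (301,265),(278,293), shutter (216,372), glue (109,305). The wrist's nadir pixel is about (285,116).

```bash
python3 - <<'E'
from h import *
s=dict(np.load('side0.npz')); c=dict(np.load('scene0.npz'))
for n,f,uv,z in[('home',s,(144,327),.06),('cA',s,(301,256),.06),('cB',s,(278,284),.06),('shut',s,(216,368),.02),('glue',s,(108,318),0),('stageL',s,(150,298),.031),('stageR',s,(252,225),.031),('jar2',s,(240,196),0),('jar',s,(345,202),0),
 ('m1',s,(360,238),.012),('m2',s,(298,206),.012),('m3',s,(353,178),.012),('m1c',c,(221,213),.012),('m2c',c,(268,238),.012),('m3c',c,(211,281),.012),('cAc',c,(263,172),.06),('cBc',c,(276,158),.06),('homec',c,(336,141),.06),('jarc',c,(225,248),0)]:
    print(n,ray(f,uv,z)[0].round(3))
E
```

```text
home [0.568 0.41  0.06 ]
cA [0.472 0.08  0.06 ]
cB [0.455 0.175 0.06 ]
shut [0.432 0.37  0.02 ]
glue [0.693 0.411 0.   ]
stageL [0.645 0.341 0.031]
stageR [0.653 0.034 0.031]
jar2 [ 0.797 -0.075  0.   ]
jar [ 0.562 -0.227 -0.   ]
m1 [ 0.441 -0.105  0.012]
m2 [ 0.635 -0.121  0.012]
m3 [ 0.602 -0.328  0.012]
m1c [ 0.462 -0.124  0.012]
m2c [ 0.646 -0.131  0.012]
m3c [ 0.621 -0.347  0.012]
cAc [0.476 0.077 0.06 ]
cBc [0.461 0.173 0.06 ]
homec [0.574 0.402 0.06 ]
jarc [ 0.563 -0.225  0.   ]
```

{"api": "move_arm", "payload": {
  "commands": [
    {"delta_pos": [0,6,5],"rot": [0,0,0],"grip": 100},
    {"delta_pos": [0,12,10],"rot": [0,0,0],"grip": 100},
    {"delta_pos": [0,12,10],"rot": [0,0,0],"grip": 100},
    {"delta_pos": [0,12,10],"rot": [0,0,0],"grip": 100},
    {"delta_pos": [0,12,10],"rot": [0,0,0],"grip": 100}
  ]
}}

```text
time_s: 0.78
tool_pos: [0.6746, 0.1178, 0.3296]
tcp_rot: [0.708, 0.706, -0.002, -0.0]
wrist_force: [0.4, -0.3, 0.1]
opening: 0.0856
finger_force: 0.0
```

```bash
python3 - <<'E'
from h import *
f=grab('wrist'); cv2.imwrite('pics/w1.png',f['pixels']); np.savez('w1.npz',**{k:f[k] for k in('pixels','R','o','K')}); print(f['o'],robot.read_state()['tool_pos'])
E
```

```text
[0.67485733 0.18486028 0.47147038] [0.67465423 0.11728461 0.32943233]
```

View pics/w1.png

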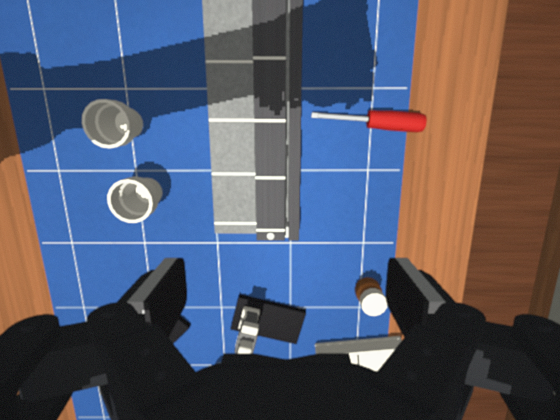

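The wrist view shows the stage bar (x 253-300), bay lines at rows 60,120,175,225, two cups at (135,200),(112,123) and a screwdriver. Next the left side.

{"api": "move_arm", "payload": {
  "commands": [
    {"delta_pos": [-4,6,0],"rot": [0,0,0],"grip": 100},
    {"delta_pos": [-8,12,0],"rot": [0,0,0],"grip": 100},
    {"delta_pos": [-10,17,0],"rot": [0,0,0],"grip": 100},
    {"delta_pos": [-10,17,0],"rot": [0,0,0],"grip": 100},
    {"delta_pos": [-10,17,0],"rot": [0,0,0],"grip": 100},
    {"delta_pos": [-10,17,0],"rot": [0,0,0],"grip": 100}
  ]
}}

```text
time_s: 1.58
tool_pos: [0.5765, 0.2868, 0.3307]
tcp_rot: [0.709, 0.705, -0.001, 0.001]
wrist_force: [-0.4, -1.0, 0.4]
opening: 0.0854
finger_force: 0.0
```

```bash
python3 - <<'E'
from h import *
f=grab('wrist'); cv2.imwrite('pics/w2.png',f['pixels']); np.savez('w2.npz',**{k:f[k] for k in('pixels','R','o','K')}); print(f['o'],robot.read_state()['tool_pos'])
E
```

```text
[0.57660164 0.35385238 0.47249852] [0.57649197 0.28703149 0.33080449]
```

View pics/w2.png

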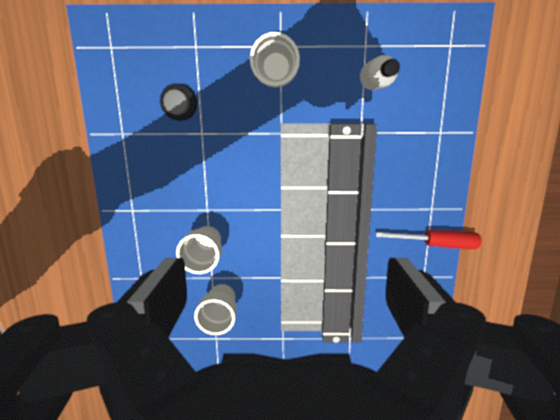

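The full stage with five bay lines (rows 135,190,242,290,335 on the bar), home cup (275,58), shutter (178,100), glue (380,70), cups (200,252),(215,315).

```bash
python3 - <<'E'
from h import *
f=dict(np.load('w2.npz')); im=f['pixels']; g=im.min(2)
# bay lines: bar columns vs floor columns
for name,c0,c1,z in[('floor',290,315,0.),('bar',333,347,.031)]:
    m=np.zeros_like(g); m[125:345,c0:c1]=(g[125:345,c0:c1]>(190 if z==0 else 150))
    n,l,st,ce=cv2.connectedComponentsWithStats(m)
    for i in range(1,n):
        if st[i,4]>15: 
            P=ray(f,ce[i],z)[0]; print(name,st[i].tolist(),ce[i].round(1),P.round(4))
# bar edges per row
for v in(160,215,265,312):
    print(v,[int(x) for x in g[v,275:380]])
hsv=cv2.cvtColor(im,cv2.COLOR_BGR2HSV)
for n,(u0,v0,u1,v1) in dict(home=(240,25,310,100),cB=(165,215,235,285),cA=(185,280,250,345)).items():
    m=((hsv[...,1]<90)&(hsv[...,2]>60)).astype(np.uint8); r=np.zeros_like(m); r[v0:v1,u0:u1]=m[v0:v1,u0:u1]
    n_,l,st,ce=cv2.connectedComponentsWithStats(r); i=1+np.argmax(st[1:,4])
    cn,_=cv2.findContours((l==i).astype(np.uint8),0,1); P=ray(f,cv2.convexHull(max(cn,key=len))[:,0,:],.06)
    print(n,st[i].tolist(),'minEncl',cv2.minEnclosingCircle((P[:,:2]*1000).astype(np.float32)))
E
```

```text
floor [290, 133, 25, 5, 124] [302. 135.] [0.5982 0.3278 0.    ]
floor [290, 186, 25, 4, 100] [302.  187.5] [0.5988 0.2536 0.    ]
floor [290, 234, 25, 5, 107] [301.7 235.7] [ 0.5988  0.1797 -0.    ]
floor [290, 279, 25, 4, 100] [302.  280.5] [0.5998 0.1053 0.    ]
floor [290, 321, 25, 3, 75] [302. 322.] [0.6003 0.0311 0.    ]
bar [333, 126, 14, 13, 89] [341.3 134.2] [0.6478 0.3302 0.031 ]
bar [333, 191, 14, 4, 56] [339.5 192.5] [0.6482 0.253  0.031 ]
bar [333, 242, 14, 4, 56] [339.5 243.5] [0.6509 0.1791 0.031 ]
bar [333, 289, 14, 4, 55] [339.6 290.5] [0.6537 0.1051 0.031 ]
bar [333, 332, 14, 4, 50] [339.  333.7] [0.6555 0.0315 0.031 ]
bar [333, 337, 7, 6, 36] [335.9 339.4] [0.651  0.0214 0.031 ]
160 [79, 78, 78, 76, 79, 120, 168, 182, 180, 179, 175, 173, 176, 178, 180, 181, 184, 186, 185, 183, 186, 182, 181, 181, 181, 181, 178, 176, 178, 180, 176, 176, 174, 173, 173, 175, 175, 179, 182, 184, 184, 185, 183, 181, 180, 181, 181, 181, 180, 177, 179, 172, 133, 80, 65, 94, 106, 108, 105, 104, 104, 103, 106, 102, 105, 106, 106, 104, 103, 104, 106, 105, 104, 104, 105, 104, 98, 99, 100, 104,
[... 1205 characters left out ...]
0, 168, 171, 171, 175, 172, 170, 170, 169, 171, 173, 173, 173, 173, 171, 171, 167, 169, 169, 170, 173, 173, 171, 171, 174, 174, 168, 169, 168, 161, 118, 73, 87, 102, 103, 104, 102, 105, 103, 103, 106, 104, 104, 102, 104, 104, 101, 106, 101, 101, 101, 104, 103, 102, 103, 104, 105, 99, 73, 43, 37, 56, 88, 103, 103, 99, 100, 100, 103, 98, 101, 83, 73, 67, 71, 72, 72, 68, 69, 71, 70, 73, 72, 72, 74, 71, 74, 70]
home [240, 25, 70, 75, 2365] minEncl ((563.6367797851562, 414.58685302734375), 42.35512161254883)
cB [165, 215, 70, 70, 1943] minEncl ((460.8608703613281, 176.56346130371094), 56.02891159057617)
cA [185, 280, 65, 65, 1852] minEncl ((475.46246337890625, 80.25345611572266), 58.116943359375)
```

```bash
python3 - <<'E'
from h import *
f=dict(np.load('w2.npz')); im=f['pixels']
fr=ray(f,[(329.3,160),(327.5,215),(325.7,265),(323.6,312)],.031); bk=ray(f,[(358.8,160),(355.6,215),(353,265),(350,312)],.031)
for e in(fr,bk): print(e.round(4).tolist(), np.polyfit(e[:,1],e[:,0],1))
print('width',bk[:,0]-fr[:,0])
fl=np.array([[.5982,.3278],[.5988,.2536],[.5988,.1797],[.5998,.1053],[.6003,.0311]])
for w in('w2','w1'):
    f=dict(np.load(w+'.npz')); im=f['pixels']; hsv=cv2.cvtColor(im,cv2.COLOR_BGR2HSV)
    m=((hsv[...,1]<110)&(hsv[...,2]>55)).astype(np.uint8)*255; m=cv2.morphologyEx(m,cv2.MORPH_OPEN,np.ones((7,7),np.uint8))
    cv2.imwrite(f'pics/m_{w}.png',m)
    for n,c in dict(home=(.571,.406),cB=(.459,.174),cA=(.474,.079)).items():
        u,v=proj(f,[*c,.05])[0]
        n_,l,st,ce=cv2.connectedComponentsWithStats(m); 
        k=[i for i in range(1,n_) if np.hypot(*(ce[i]-(u,v)))<25 and st[i,4]<6000]
        for i in k:
            cn,_=cv2.findContours((l==i).astype(np.uint8),0,1); q=max(cn,key=len)[:,0,:]; P=ray(f,q,.06)
            print(w,n,st[i].tolist(),'encl',cv2.minEnclosingCircle((P[:,:2]*1000).astype(np.float32)), 'box',(P.min(0)*1000).round(),(P.max(0)*1000).round())
E
```

```text
[[0.6331, 0.297, 0.031], [0.6328, 0.2212, 0.031], [0.6322, 0.1461, 0.031], [0.631, 0.0693, 0.031]] [0.00904907 0.63063475]
[[0.6721, 0.2968, 0.031], [0.6716, 0.221, 0.031], [0.6715, 0.1459, 0.031], [0.6706, 0.0691, 0.031]] [0.00575342 0.67039858]
width [0.03894574 0.03878148 0.03929914 0.03960622]
w2 home [249, 31, 51, 57, 2304] encl ((563.081787109375, 415.93646240234375), 31.067733764648438) box [534. 386.  60.] [592. 445.  60.]
w2 cB [176, 226, 46, 49, 1730] encl ((460.0416259765625, 183.18048095703125), 37.9941520690918) box [428. 147.  60.] [490. 216.  60.]
w2 cA [194, 284, 43, 52, 1732] encl ((477.1871337890625, 92.65452575683594), 42.51790237426758) box [445.  51.  60.] [505. 132.  60.]
w1 cB [81, 99, 62, 50, 2415] encl ((464.705810546875, 178.760986328125), 37.08050537109375) box [428. 147.  60.] [502. 204.  60.]
w1 cA [107, 176, 56, 48, 2072] encl ((481.5679626464844, 83.6684341430664), 38.13884735107422) box [445.  51.  60.] [517. 113.  60.]
```

{"api": "move_arm", "payload": {
  "commands": [
    {"delta_pos": [-4,-4,-4],"rot": [0,0,0],"grip": 100},
    {"delta_pos": [-8,-8,-8],"rot": [0,0,0],"grip": 100},
    {"delta_pos": [-11.8,-11.2,-12],"rot": [0,0,0],"grip": 100},
    {"delta_pos": [-11.8,-11.2,-17],"rot": [0,0,0],"grip": 100},
    {"delta_pos": [-11.8,-11.2,-22],"rot": [0,0,0],"grip": 100},
    {"delta_pos": [-11.8,-11.2,-22],"rot": [0,0,0],"grip": 100},
    {"delta_pos": [-11.8,-11.2,-22],"rot": [0,0,0],"grip": 100}
  ]
}}

```text
time_s: 2.5
tool_pos: [0.4588, 0.178, 0.1129]
tcp_rot: [0.708, 0.707, 0.001, 0.001]
wrist_force: [1.2, -0.6, 0.6]
opening: 0.0852
finger_force: 0.0
```

```bash
python3 - <<'E'
from h import *
s=robot.read_state(); print(s['tool_pos'],s['tcp_rot'],s['q'])
f=grab('wrist'); cv2.imwrite('pics/w3.png',f['pixels'])
print(proj(f,[[.4565,.1755,.06],[.485,.1755,.06],[.428,.1755,.06],[.4565,.204,.06],[.4735,.0795,.06]]))
E
```

```text
[0.45879728 0.17800201 0.11288585] [7.07653536e-01 7.06558183e-01 1.30252337e-03 5.57119340e-04] [-0.34405306  0.32589377 -0.13443083  2.07455905  0.06391649  0.7420727
 -0.52005427]
[[282.79293946 232.62695717]
 [328.90507772 232.4808475 ]
 [236.67134851 232.7730968 ]
 [282.54543945 187.40362894]
 [308.0364899  363.47248574]]
```

View pics/w3.png

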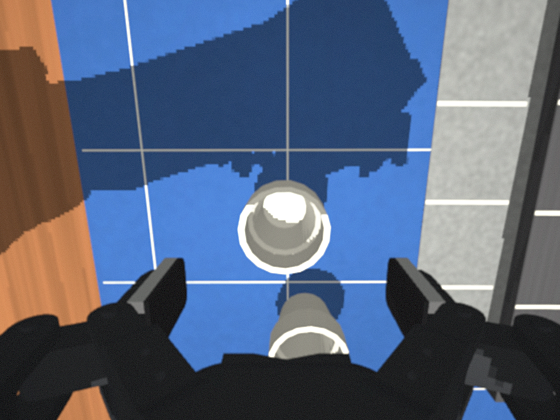

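Cup rim is centred at about (284,227), as predicted within 3 mm, between the fingers. Grasp it.

{"api": "move_arm", "payload": {
  "commands": [
    {"delta_pos": [-0.2,-0.1,-4],"rot": [0,0,0],"grip": 100},
    {"delta_pos": [-0.2,-0.1,-8],"rot": [0,0,0],"grip": 100},
    {"delta_pos": [-0.2,-0.1,-8.1],"rot": [0,0,0],"grip": 100},
    {"delta_pos": [-0.2,-0.1,-8.1],"rot": [0,0,0],"grip": 0},
    {"delta_pos": [-0.2,-0.1,-8.1],"rot": [0,0,0],"grip": 0},
    {"delta_pos": [-0.2,-0.1,-8.1],"rot": [0,0,0],"grip": 0},
    {"delta_pos": [-0.2,-0.1,-8.1],"rot": [0,0,0],"grip": 0},
    {"delta_pos": [-0.2,-0.1,-8.1],"rot": [0,0,0],"grip": 0}
  ]
}}

```text
time_s: 3.55
tool_pos: [0.4568, 0.1779, 0.033]
tcp_rot: [0.707, 0.707, 0.002, 0.001]
wrist_force: [-1.0, -0.3, 8.0]
opening: 0.0558
finger_force: 61.9
```

{"api": "move_arm", "payload": {
  "commands": [
    {"delta_pos": [0,0,4],"rot": [0,0,0],"grip": 0},
    {"delta_pos": [0,0,9],"rot": [0,0,0],"grip": 0},
    {"delta_pos": [0,0,13],"rot": [0,0,0],"grip": 0},
    {"delta_pos": [3,5,13],"rot": [0,0,0],"grip": 0},
    {"delta_pos": [5,9,13],"rot": [0,0,0],"grip": 0},
    {"delta_pos": [8,14,13],"rot": [0,0,0],"grip": 0},
    {"delta_pos": [9,18,13],"rot": [0,0,0],"grip": 0},
    {"delta_pos": [10,21,13],"rot": [0,0,0],"grip": 0},
    {"delta_pos": [10.6,23,13],"rot": [0,0,0],"grip": 0},
    {"delta_pos": [10.6,23,13],"rot": [0,0,0],"grip": 0}
  ]
}}

```text
time_s: 4.8
tool_pos: [0.5607, 0.409, 0.1617]
tcp_rot: [0.706, 0.708, 0.001, -0.0]
wrist_force: [-1.2, 0.1, -0.8]
opening: 0.0556
finger_force: 63.9
```

```bash
python3 - <<'E'
from h import *
s=robot.read_state(); print(s['tool_pos'],s['tcp_rot'],s['opening'],s['q'])
f=grab('wrist'); cv2.imwrite('pics/w4.png',f['pixels']);print(proj(f,[[.563,.4165,.06],[.563,.445,.06]]))
f=grab('side'); cv2.imwrite('pics/s4.png',f['pixels'][200:420,60:340])
E
```

```text
[0.56070297 0.40900432 0.16167221] [ 7.06283189e-01  7.07928357e-01  1.18195520e-03 -3.19467521e-04] 0.05559500222226364 [-0.58388246  0.5624103  -0.15871664  1.55011117  0.09726782  1.03452156
 -0.76576504]
[[289.51269063 198.35651119]
 [289.6642301  160.35192068]]
```

View pics/w4.png

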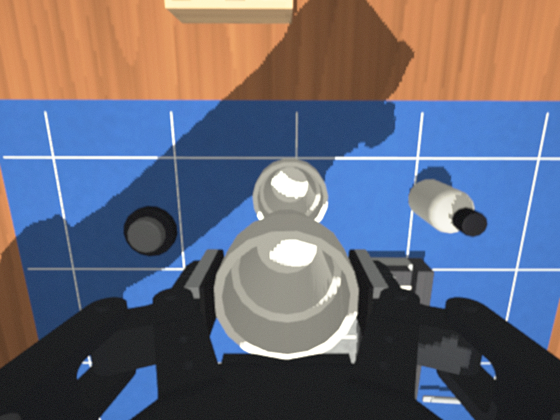

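The home cup's rim spans u 253-328, top v 158; the held cup's rim spans u 215-358, v 211-356.

```bash
python3 - <<'E'
from h import *
f=grab('wrist'); t=robot.read_state()['tool_pos']
z=t[2]+.027
for uv in[(215,283),(358,283),(286.5,211),(286.5,356)]: print(ray(f,uv,z)[0]-t)
for uv in[(253,196),(328,196),(290,158)]: print(ray(f,uv,.06)[0])
E
```

```text
[-0.0276071   0.00608586  0.027     ]
[0.02687321 0.00600025 0.027     ]
[-0.00032972  0.03456335  0.027     ]
[-0.00040478 -0.02676111  0.027     ]
[0.53599645 0.41534973 0.06      ]
[0.59212763 0.41525555 0.06      ]
[0.56364571 0.44364534 0.06      ]
```

{"api": "move_arm", "payload": {
  "commands": [
    {"delta_pos": [0,-4,0],"rot": [0,0,0],"grip": 0},
    {"delta_pos": [0,-6,0],"rot": [0,0,0],"grip": 0},
    {"delta_pos": [0,-6,0],"rot": [0,0,0],"grip": 0},
    {"delta_pos": [0,-6,0],"rot": [0,0,0],"grip": 0}
  ]
}}

```text
time_s: 5.45
tool_pos: [0.5608, 0.3483, 0.1608]
tcp_rot: [0.707, 0.707, 0.001, -0.0]
wrist_force: [-0.2, -0.6, -1.4]
opening: 0.0553
finger_force: 63.9
```

```bash
cat >> h.py <<'E'
def cups(f,c,rad=40,z=.06):
    "world mm box of the low-saturation blob near c"
    hsv=cv2.cvtColor(f['pixels'],cv2.COLOR_BGR2HSV)
    m=((hsv[...,1]<110)&(hsv[...,2]>55)).astype(np.uint8)*255; m=cv2.morphologyEx(m,cv2.MORPH_OPEN,np.ones((9,9),np.uint8))
    n,l,st,ce=cv2.connectedComponentsWithStats(m); uv=proj(f,[*c,z])[0]
    i=1+np.argmin(np.hypot(*(ce[1:]-uv).T)); cn,_=cv2.findContours((l==i).astype(np.uint8),0,1); P=ray(f,max(cn,key=len)[:,0,:],z)
    return st[i],(P.min(0)*1000).round(1),(P.max(0)*1000).round(1)
E
python3 - <<'E'
from h import *
f=grab('wrist'); t=robot.read_state()['tool_pos']; print(t,f['o'],cups(f,(.563,.4165)),cups(f,(t[0],t[1]),z=t[2]+.027))
cv2.imwrite('pics/w5.png',f['pixels'])
E
```

```text
[0.56061726 0.34877018 0.16062077] [0.56044909 0.41483641 0.3028545 ] (array([ 250,   71,   82,   85, 5558], dtype=int32), array([535. , 388.3,  60. ]), array([592., 445.,  60.])) (array([  213,   196,   207,   164, 24229], dtype=int32), array([532.3, 319.6, 187.6]), array([608.3, 387.8, 187.6]))
```

View pics/w5.png

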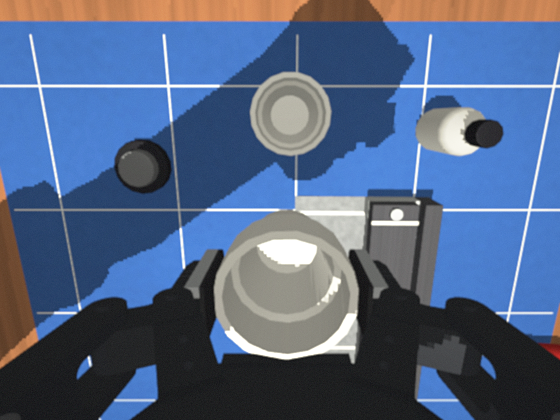

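Home cup rim circle centred (290,113): world (.5635,.4167), 57 mm across. Lower the held cup into its mouth.

{"api": "move_arm", "payload": {
  "commands": [
    {"delta_pos": [0.2,4,0],"rot": [0,0,0],"grip": 0},
    {"delta_pos": [0.3,6.8,0],"rot": [0,0,0],"grip": 0},
    {"delta_pos": [0.3,6.8,-2],"rot": [0,0,0],"grip": 0},
    {"delta_pos": [0.3,6.8,-4],"rot": [0,0,0],"grip": 0},
    {"delta_pos": [0.3,6.8,-5],"rot": [0,0,0],"grip": 0},
    {"delta_pos": [0.3,6.8,-5.5],"rot": [0,0,0],"grip": 0},
    {"delta_pos": [0.3,6.8,-5.5],"rot": [0,0,0],"grip": 0}
  ]
}}

```text
time_s: 6.38
tool_pos: [0.5643, 0.4145, 0.1052]
tcp_rot: [0.707, 0.707, -0.0, 0.0]
wrist_force: [-0.8, 0.0, 0.4]
opening: 0.0554
finger_force: 63.9
```

{"api": "move_arm", "payload": {
  "commands": [
    {"delta_pos": [0,0,-1],"rot": [0,0,0],"grip": 0},
    {"delta_pos": [0,0,-2],"rot": [0,0,0],"grip": 0},
    {"delta_pos": [0,0,-2.5],"rot": [0,0,0],"grip": 0},
    {"delta_pos": [0,0,-2.8],"rot": [0,0,0],"grip": 0},
    {"delta_pos": [0,0,-2.8],"rot": [0,0,0],"grip": 0}
  ]
}}

```text
time_s: 7.0
tool_pos: [0.5639, 0.4151, 0.0771]
tcp_rot: [0.707, 0.707, -0.0, -0.0]
wrist_force: [-0.5, 1.0, -0.7]
opening: 0.0557
finger_force: 63.9
```

```bash
python3 - <<'E'
from h import *
s=robot.read_state(); print(s['tool_pos'],s['wrist_force'])
f=grab('side'); cv2.imwrite('pics/s6.png',cv2.resize(f['pixels'][240:400,50:270],None,fx=3,fy=3))
E
```

```text
[0.56389928 0.41509947 0.07709654] [-0.54132598  0.95245379 -0.700764  ]
```

View pics/s6.png

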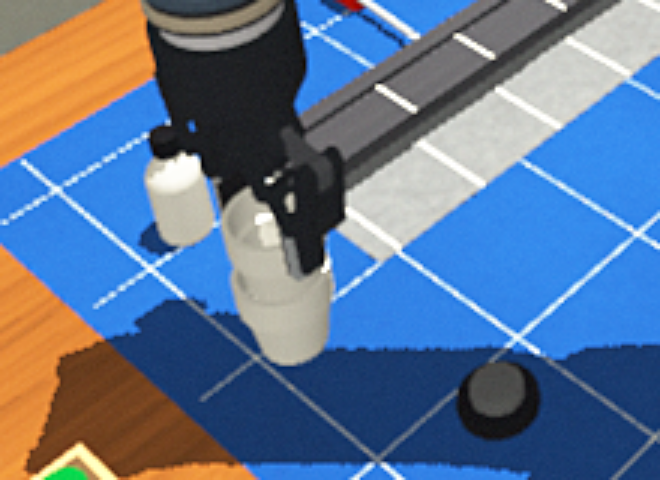

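The held cup is in the home cup's mouth, centred. Lower slowly to seat.

{"api": "move_arm", "payload": {
  "commands": [
    {"delta_pos": [0,0.1,-0.5],"rot": [0,0,0],"grip": 0},
    {"delta_pos": [0,0.1,-1.0],"rot": [0,0,0],"grip": 0},
    {"delta_pos": [0,0.1,-1.2],"rot": [0,0,0],"grip": 0},
    {"delta_pos": [0,0.1,-1.2],"rot": [0,0,0],"grip": 0}
  ]
}}

```text
time_s: 7.55
tool_pos: [0.5639, 0.4159, 0.065]
tcp_rot: [0.707, 0.707, -0.0, -0.0]
wrist_force: [0.4, -0.3, -1.1]
opening: 0.0555
finger_force: 64.0
```

{"api": "move_arm", "payload": {
  "commands": [
    {"delta_pos": [0,0,-0.1],"rot": [0,0,0],"grip": 0},
    {"delta_pos": [0,0,-0.2],"rot": [0,0,0],"grip": 0},
    {"delta_pos": [0,0,-0.2],"rot": [0,0,0],"grip": 0}
  ]
}}

```text
time_s: 7.92
tool_pos: [0.564, 0.4161, 0.0634]
tcp_rot: [0.707, 0.707, 0.0, 0.0]
wrist_force: [-0.7, 0.1, -0.7]
opening: 0.0553
finger_force: 64.0
```

{"api": "move_arm", "payload": {
  "commands": [
    {"delta_pos": [0,0,0],"rot": [0,0,0],"grip": 100},
    {"delta_pos": [0,0,0],"rot": [0,0,0],"grip": 100},
    {"delta_pos": [0,0,0],"rot": [0,0,0],"grip": 100},
    {"delta_pos": [0,0,0],"rot": [0,0,0],"grip": 100},
    {"delta_pos": [0,0,4],"rot": [0,0,0],"grip": 100},
    {"delta_pos": [0,0,9],"rot": [0,0,0],"grip": 100},
    {"delta_pos": [0,-5,12],"rot": [0,0,0],"grip": 100},
    {"delta_pos": [0,-8,12],"rot": [0,0,0],"grip": 100},
    {"delta_pos": [0,-8,12],"rot": [0,0,0],"grip": 100}
  ]
}}

```text
time_s: 9.05
tool_pos: [0.5652, 0.3325, 0.1841]
tcp_rot: [0.709, 0.705, 0.0, 0.001]
wrist_force: [-0.1, -0.6, -0.4]
opening: 0.0853
finger_force: 0.0
```

```bash
python3 - <<'E'
from h import *
f=grab('wrist'); print(f['o'],cups(f,(.5635,.4167),z=.09), cups(f,(.5635,.4167),z=.06))
hsv=cv2.cvtColor(f['pixels'],cv2.COLOR_BGR2HSV); v=f['pixels'].max(2)
uv=proj(f,[.432,.37,.015])[0].astype(int); print(uv)
m=(v<60).astype(np.uint8); w=np.zeros_like(m); a,b=uv; w[max(b-70,0):b+70,max(a-70,0):a+70]=1
n,l,st,ce=cv2.connectedComponentsWithStats(m*w); i=1+np.argmax(st[1:,4]); print('housing',st[i],ray(f,ce[i],.01))
f=grab('side'); cv2.imwrite('pics/s7.png',f['pixels'])
cv2.imwrite('pics/s7.png',cv2.resize(f['pixels'][240:400,50:270],None,fx=3,fy=3))
E
```

```text
[0.56509901 0.39949416 0.3259852 ] (array([ 240,   42,   85,   91, 6160], dtype=int32), array([534.5, 388.7,  90. ]), array([590.9, 445.6,  90. ])) (array([ 240,   42,   85,   91, 6160], dtype=int32), array([530.6, 387.3,  60. ]), array([594.2, 451.4,  60. ]))
[141 149]
housing [ 120  121   53   51 1067] [[0.43946697 0.37379465 0.01      ]]
```

View pics/s7.png

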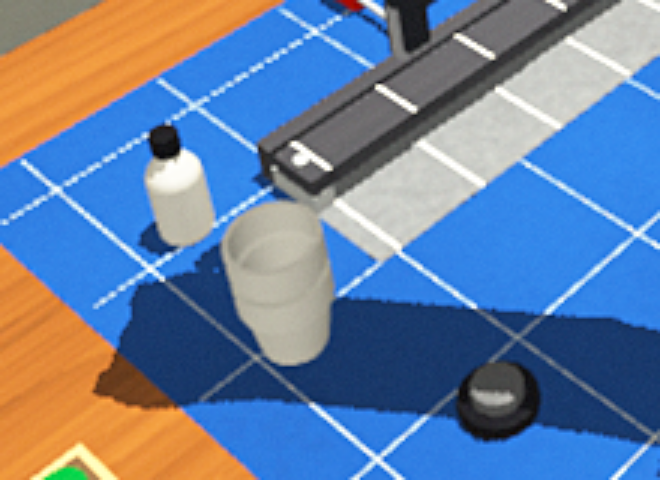

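Cup nested upright, rim at 0.09 m, centred (.5628,.417). Now the other cup.

{"api": "move_arm", "payload": {
  "commands": [
    {"delta_pos": [-2,-6,0],"rot": [0,0,0],"grip": 100},
    {"delta_pos": [-4,-12,0],"rot": [0,0,0],"grip": 100},
    {"delta_pos": [-6,-18,0],"rot": [0,0,0],"grip": 100},
    {"delta_pos": [-8,-22,-2],"rot": [0,0,0],"grip": 100},
    {"delta_pos": [-9.2,-25.1,-6],"rot": [0,0,0],"grip": 100},
    {"delta_pos": [-9.2,-25.1,-6],"rot": [0,0,0],"grip": 100},
    {"delta_pos": [-9.2,-25.1,-6],"rot": [0,0,0],"grip": 100}
  ]
}}

```text
time_s: 10.02
tool_pos: [0.473, 0.0871, 0.1237]
tcp_rot: [0.706, 0.708, 0.001, -0.0]
wrist_force: [0.2, -0.0, 1.2]
opening: 0.0855
finger_force: 0.0
```

```bash
python3 - <<'E'
from h import *
f=grab('wrist'); t=robot.read_state()['tool_pos']; print(t,f['o'],cups(f,(.474,.0815)))
E
```

```text
[0.47346175 0.087368   0.12413341] [0.47245966 0.15368309 0.26581434] (array([ 244,  184,   89,   90, 6271], dtype=int32), array([445.2,  51.9,  60. ]), array([502.8, 113. ,  60. ]))
```

{"api": "move_arm", "payload": {
  "commands": [
    {"delta_pos": [0,-0.6,-4],"rot": [0,0,0],"grip": 100},
    {"delta_pos": [0,-0.6,-8],"rot": [0,0,0],"grip": 100},
    {"delta_pos": [0,-0.6,-9.1],"rot": [0,0,0],"grip": 100},
    {"delta_pos": [0,-0.6,-9.1],"rot": [0,0,0],"grip": 100},
    {"delta_pos": [0,-0.6,-9.1],"rot": [0,0,0],"grip": 0},
    {"delta_pos": [0,-0.6,-9.1],"rot": [0,0,0],"grip": 0},
    {"delta_pos": [0,-0.6,-9.1],"rot": [0,0,0],"grip": 0},
    {"delta_pos": [0,-0.6,-9.1],"rot": [0,0,0],"grip": 0},
    {"delta_pos": [0,-0.6,-9.1],"rot": [0,0,0],"grip": 0}
  ]
}}

```text
time_s: 11.2
tool_pos: [0.4734, 0.0795, 0.0341]
tcp_rot: [0.707, 0.707, 0.002, 0.001]
wrist_force: [0.2, -0.5, 5.9]
opening: 0.0555
finger_force: 62.6
```

{"api": "move_arm", "payload": {
  "commands": [
    {"delta_pos": [0,0,5],"rot": [0,0,0],"grip": 0},
    {"delta_pos": [0,0,10],"rot": [0,0,0],"grip": 0},
    {"delta_pos": [0,0,15],"rot": [0,0,0],"grip": 0},
    {"delta_pos": [2,5,15],"rot": [0,0,0],"grip": 0},
    {"delta_pos": [4,11,15],"rot": [0,0,0],"grip": 0},
    {"delta_pos": [6,17,15],"rot": [0,0,0],"grip": 0},
    {"delta_pos": [8,22,15],"rot": [0,0,0],"grip": 0},
    {"delta_pos": [9,27,15],"rot": [0,0,0],"grip": 0},
    {"delta_pos": [9,27,15],"rot": [0,0,0],"grip": 0},
    {"delta_pos": [9,27,15],"rot": [0,0,0],"grip": 0}
  ]
}}

```text
time_s: 12.45
tool_pos: [0.5619, 0.3482, 0.1825]
tcp_rot: [0.707, 0.707, -0.0, 0.0]
wrist_force: [-0.1, -0.8, -0.5]
opening: 0.0554
finger_force: 64.2
```

```bash
python3 - <<'E'
from h import *
f=grab('wrist'); t=robot.read_state()['tool_pos']; print(t,f['o'],cups(f,(.563,.417),z=.09),cups(f,(t[0],t[1]),z=t[2]+.027))
E
```

```text
[0.56224131 0.34730011 0.18264217] [0.56167927 0.41507642 0.32446552] (array([ 247,   69,   84,   88, 5874], dtype=int32), array([535. , 388.1,  90. ]), array([591.4, 444.8,  90. ])) (array([  213,   190,   197,   168, 23675], dtype=int32), array([533.7, 320.6, 209.6]), array([605.5, 390. , 209.6]))
```

{"api": "move_arm", "payload": {
  "commands": [
    {"delta_pos": [0.1,4,0],"rot": [0,0,0],"grip": 0},
    {"delta_pos": [0.1,6.8,0],"rot": [0,0,0],"grip": 0},
    {"delta_pos": [0.1,6.8,-2],"rot": [0,0,0],"grip": 0},
    {"delta_pos": [0.1,6.8,-3.5],"rot": [0,0,0],"grip": 0},
    {"delta_pos": [0.1,6.8,-4.5],"rot": [0,0,0],"grip": 0},
    {"delta_pos": [0.1,6.8,-4.5],"rot": [0,0,0],"grip": 0},
    {"delta_pos": [0.1,6.8,-5.5],"rot": [0,0,0],"grip": 0},
    {"delta_pos": [0.1,6.8,-6.5],"rot": [0,0,0],"grip": 0},
    {"delta_pos": [0.1,6.8,-7],"rot": [0,0,0],"grip": 0},
    {"delta_pos": [0.1,6.8,-7],"rot": [0,0,0],"grip": 0}
  ]
}}

```text
time_s: 13.75
tool_pos: [0.5627, 0.4169, 0.1116]
tcp_rot: [0.707, 0.707, -0.0, -0.0]
wrist_force: [0.7, 0.1, -0.6]
opening: 0.0555
finger_force: 64.2
```

```bash
python3 - <<'E'
from h import *
s=robot.read_state(); print(s['tool_pos'],s['wrist_force'])
E
```

```text
[0.56271396 0.41691086 0.11164942] [ 0.65999425  0.10544781 -0.63548356]
```

{"api": "move_arm", "payload": {
  "commands": [
    {"delta_pos": [0,-0.1,-0.5],"rot": [0,0,0],"grip": 0},
    {"delta_pos": [0,-0.1,-1.0],"rot": [0,0,0],"grip": 0},
    {"delta_pos": [0,-0.1,-1.4],"rot": [0,0,0],"grip": 0},
    {"delta_pos": [0,-0.1,-1.6],"rot": [0,0,0],"grip": 0},
    {"delta_pos": [0,-0.1,-1.6],"rot": [0,0,0],"grip": 0}
  ]
}}

```text
time_s: 14.38
tool_pos: [0.5629, 0.416, 0.0961]
tcp_rot: [0.707, 0.707, -0.0, -0.0]
wrist_force: [-0.4, -0.2, 0.1]
opening: 0.0558
finger_force: 64.2
```

{"api": "move_arm", "payload": {
  "commands": [
    {"delta_pos": [0,0,-0.1],"rot": [0,0,0],"grip": 0},
    {"delta_pos": [0,0,-0.1],"rot": [0,0,0],"grip": 0},
    {"delta_pos": [0,0,-0.1],"rot": [0,0,0],"grip": 100},
    {"delta_pos": [0,0,-0.1],"rot": [0,0,0],"grip": 100},
    {"delta_pos": [0,0,-0.1],"rot": [0,0,0],"grip": 100},
    {"delta_pos": [0,0,-0.1],"rot": [0,0,0],"grip": 100},
    {"delta_pos": [0,0,4],"rot": [0,0,0],"grip": 100},
    {"delta_pos": [0,0,9],"rot": [0,0,0],"grip": 100},
    {"delta_pos": [0,-3,14],"rot": [0,0,0],"grip": 100},
    {"delta_pos": [0,-6,18],"rot": [0,0,0],"grip": 100}
  ]
}}

```text
time_s: 15.62
tool_pos: [0.5631, 0.3559, 0.2787]
tcp_rot: [0.707, 0.707, 0.001, 0.0]
wrist_force: [1.1, -0.2, 0.2]
opening: 0.0857
finger_force: 0.0
```

```bash
python3 - <<'E'
from h import *
f=grab('wrist'); t=robot.read_state()['tool_pos']; print(t,f['o'],cups(f,(.563,.417),z=.12))
E
```

```text
[0.56668325 0.35169334 0.28503876] [0.56256072 0.42244783 0.42075755] (array([ 253,   90,   66,   72, 3813], dtype=int32), array([533.9, 384. , 120. ]), array([591.1, 444.5, 120. ]))
```

{"api": "move_arm", "payload": {
  "commands": [
    {"delta_pos": [0,-6,2],"rot": [0,0,0],"grip": 100},
    {"delta_pos": [0,-12,4],"rot": [0,0,0],"grip": 100},
    {"delta_pos": [0,-18,5],"rot": [0,0,0],"grip": 100},
    {"delta_pos": [0,-24,5],"rot": [0,0,0],"grip": 100},
    {"delta_pos": [0,-30,5],"rot": [0,0,0],"grip": 100},
    {"delta_pos": [0,-36,5],"rot": [0,0,0],"grip": 100},
    {"delta_pos": [0,-42,5],"rot": [0,0,0],"grip": 100},
    {"delta_pos": [0,-48,5],"rot": [0,0,0],"grip": 100},
    {"delta_pos": [0,-53,5],"rot": [0,0,0],"grip": 100},
    {"delta_pos": [0,-53,5],"rot": [0,0,0],"grip": 100}
  ]
}}

```text
time_s: 16.92
tool_pos: [0.5618, -0.1796, 0.3261]
tcp_rot: [0.71, 0.704, -0.001, 0.001]
wrist_force: [0.5, 0.1, 0.2]
opening: 0.0857
finger_force: 0.0
```

```bash
cat >> h.py <<'E'
def bases(f,dbg=None):
    "black base plates: minAreaRect in world mm of dark pixels cast to z=12 mm"
    im=f['pixels']; m=(im.max(2)<75).astype(np.uint8)*255; m[255:,:190]=0; m[255:,385:]=0; m[345:]=0
    m=cv2.morphologyEx(m,cv2.MORPH_OPEN,np.ones((3,3),np.uint8))
    if dbg: cv2.imwrite(dbg,m)
    out=[]
    n,l,st,ce=cv2.connectedComponentsWithStats(m)
    for i in range(1,n):
        if st[i,4]<150: continue
        cn,_=cv2.findContours((l==i).astype(np.uint8),0,1); P=(ray(f,max(cn,key=len)[:,0,:],.012)[:,:2]*1000).astype(np.float32)
        r=cv2.minAreaRect(P); out.append((st[i].tolist(),np.round(r[0],1).tolist(),np.round(r[1],1).tolist(),round(r[2],1)))
    return out
E
python3 - <<'E'
from h import *
f=grab('wrist'); print(f['o'],robot.read_state()['tool_pos']); cv2.imwrite('pics/w8.png',f['pixels']); np.savez('w8.npz',**{k:f[k] for k in('pixels','R','o','K')})
for o in bases(f): print(o)
E
```

```text
[ 0.56226854 -0.11250695  0.46789528] [ 0.56251264 -0.1759687   0.32603819]
([343, 0, 33, 5, 156], [651.5, 19.3], [4.3, 38.9], 89.4)
([181, 78, 73, 88, 2803], [460.9, -120.5], [60.4, 107.3], 45.8)
([304, 93, 89, 63, 2669], [642.8, -125.1], [58.8, 109.7], 75.3)
([283, 234, 79, 69, 1868], [614.3, -333.3], [61.7, 110.1], 51.1)
```

View pics/w8.png

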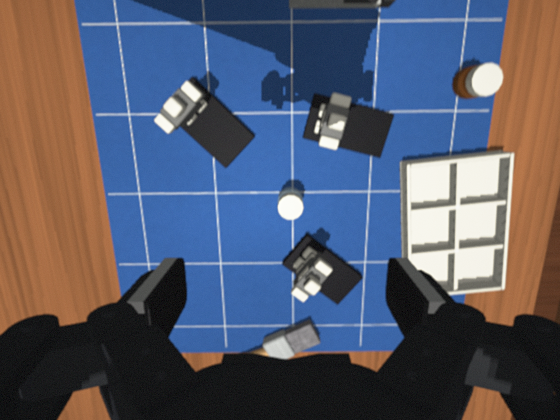

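Three black bases cleanly found (60 x 108-110 mm): (461,-120) yaw -44°, (643,-125) yaw -15°, (614,-333) yaw -39°; jar at pixel (290,205). Go above the first one's torso.

{"api": "move_arm", "payload": {
  "commands": [
    {"delta_pos": [-3,2,-2],"rot": [0,0,-0.16],"grip": 100},
    {"delta_pos": [-6,4,-5],"rot": [0,0,-0.32],"grip": 100},
    {"delta_pos": [-9,6,-8],"rot": [0,0,-0.48],"grip": 100},
    {"delta_pos": [-12.2,7.5,-11],"rot": [0,0,-0.64],"grip": 100},
    {"delta_pos": [-12.2,7.5,-14],"rot": [0,0,-0.771],"grip": 100},
    {"delta_pos": [-12.2,7.5,-16],"rot": [0,0,-0.771],"grip": 100},
    {"delta_pos": [-12.2,7.5,-16],"rot": [0,0,-0.771],"grip": 100},
    {"delta_pos": [-12.2,7.5,-16],"rot": [0,0,-0.771],"grip": 100}
  ]
}}

```text
time_s: 17.98
tool_pos: [0.4418, -0.0982, 0.1671]
tcp_rot: [0.921, 0.39, 0.001, 0.0]
wrist_force: [0.2, -0.1, 0.3]
opening: 0.0852
finger_force: 0.0
```

```bash
python3 - <<'E'
from h import *
f=grab('wrist'); s=robot.read_state(); print(s['tool_pos'],R.from_quat(s['tcp_rot']).as_matrix().round(3).tolist(),s['q'].round(2)); cv2.imwrite('pics/w9.png',f['pixels']); 
for o in bases(f): print(o)
print(proj(f,[[.4409,-.101,.085]]))
E
```

```text
[ 0.44194066 -0.09843589  0.16732173] [[0.696, 0.718, 0.002], [0.718, -0.696, -0.0], [0.001, 0.002, -1.0]] [ 0.05  0.18  0.09  2.12 -0.02  0.84 -0.62]
([510, 0, 50, 64, 1755], [681.6, -139.4], [55.1, 27.4], 76.0)
([410, 21, 85, 94, 3283], [611.2, -123.8], [68.9, 52.1], 75.2)
([260, 164, 120, 64, 5542], [459.9, -121.6], [59.2, 107.4], 45.8)
([525, 216, 35, 39, 1000], [585.6, -296.9], [38.3, 29.9], 50.6)
[[288.77780052 218.16690335]]
```

View pics/w9.png

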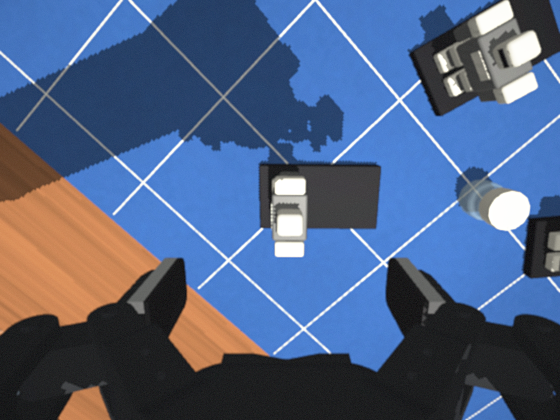

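The first model lies square to the fingers, torso at (290,218). Descend and grasp.

{"api": "move_arm", "payload": {
  "commands": [
    {"delta_pos": [-0.3,-0.3,-4],"rot": [0,0,0],"grip": 100},
    {"delta_pos": [-0.3,-0.3,-8],"rot": [0,0,0],"grip": 100},
    {"delta_pos": [-0.3,-0.3,-11.5],"rot": [0,0,0],"grip": 100},
    {"delta_pos": [-0.3,-0.3,-12.7],"rot": [0,0,0],"grip": 100},
    {"delta_pos": [-0.3,-0.3,-12.7],"rot": [0,0,0],"grip": 100},
    {"delta_pos": [-0.3,-0.3,-12.7],"rot": [0,0,0],"grip": 0},
    {"delta_pos": [-0.3,-0.3,-12.7],"rot": [0,0,0],"grip": 0},
    {"delta_pos": [-0.3,-0.3,-12.7],"rot": [0,0,0],"grip": 0},
    {"delta_pos": [-0.3,-0.3,-12.7],"rot": [0,0,0],"grip": 0},
    {"delta_pos": [-0.3,-0.3,-12.7],"rot": [0,0,0],"grip": 0}
  ]
}}

```text
time_s: 19.27
tool_pos: [0.439, -0.1022, 0.0401]
tcp_rot: [0.921, 0.389, 0.001, 0.001]
wrist_force: [-0.8, -1.4, 5.9]
opening: 0.0257
finger_force: 63.2
```

```bash
python3 - <<'E'
from h import *
s=robot.read_state(); print(s['tool_pos'],s['opening'],s['wrist_force'],s['finger_force'])
E
```

```text
[ 0.43903761 -0.10222558  0.04012166] 0.025699588118169147 [-0.80521932 -1.40248207  5.9223575 ] 63.23562026023865
```

{"api": "move_arm", "payload": {
  "commands": [
    {"delta_pos": [0,0,2],"rot": [0,0,0],"grip": 0},
    {"delta_pos": [0,1,5],"rot": [0,0,0.1],"grip": 0},
    {"delta_pos": [1,4,8],"rot": [0,0,0.2],"grip": 0},
    {"delta_pos": [2,8,8],"rot": [0,0,0.32],"grip": 0},
    {"delta_pos": [3,13,8],"rot": [0,0,0.45],"grip": 0},
    {"delta_pos": [5,18,8],"rot": [0,0,0.58],"grip": 0},
    {"delta_pos": [6,23,8],"rot": [0,0,0.7],"grip": 0},
    {"delta_pos": [7,28,8],"rot": [0,0,0.764],"grip": 0},
    {"delta_pos": [8,31.9,8],"rot": [0,0,0.764],"grip": 0},
    {"delta_pos": [8,31.9,8],"rot": [0,0,0.764],"grip": 0}
  ]
}}

```text
time_s: 20.52
tool_pos: [0.517, 0.2213, 0.1185]
tcp_rot: [0.707, 0.707, 0.0, -0.001]
wrist_force: [-0.5, -1.2, -3.5]
opening: 0.025
finger_force: 62.2
```

{"api": "move_arm", "payload": {
  "commands": [
    {"delta_pos": [0,0,-2],"rot": [0,0,0],"grip": 0},
    {"delta_pos": [0,0,-4],"rot": [0,0,0],"grip": 0},
    {"delta_pos": [0,0,-4],"rot": [0,0,0],"grip": 0},
    {"delta_pos": [0,0,-4],"rot": [0,0,0],"grip": 0}
  ]
}}

```text
time_s: 21.02
tool_pos: [0.5181, 0.2165, 0.0796]
tcp_rot: [0.71, 0.704, -0.0, 0.0]
wrist_force: [0.1, 0.1, -3.3]
opening: 0.0251
finger_force: 61.9
```

```bash
python3 - <<'E'
from h import *
f=grab('wrist'); s=robot.read_state(); print(s['tool_pos'],s['opening'],s['wrist_force'],R.from_quat(s['tcp_rot']).as_matrix().round(4).tolist()); cv2.imwrite('pics/w10.png',f['pixels']); np.savez('w10.npz',**{k:f[k] for k in('pixels','R','o','K')})
E
```

```text
[0.51842272 0.21680067 0.07999147] 0.025271189056038264 [ 0.56388342  0.81671248 -3.30943516] [[0.0076, 1.0, 0.001], [1.0, -0.0076, 0.0003], [0.0003, 0.001, -1.0]]
```

View pics/w10.png

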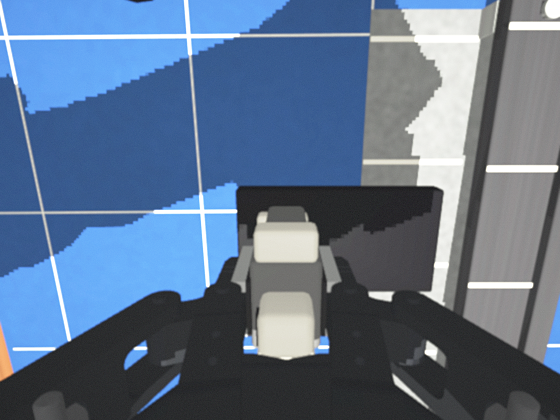

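Held model square to the stage; base top edges at rows ~190 and 291, front edge at u≈440.

```bash
python3 - <<'E'
from h import *
f=dict(np.load('w10.npz')); t=np.array([.5184,.2168,.080])
g=f['pixels'].max(2)
for u in(360,400,425): print(u,g[180:196,u].tolist(),g[284:298,u].tolist())
for v in(230,270): print(v,g[v,428:448].tolist())
for uv in[(360,191),(425,191),(360,291),(425,291),(440,230)]: print(uv,(ray(f,uv,.052)[0]-t).round(4))
E
```

```text
360 [142, 143, 141, 142, 137, 106, 59, 31, 38, 36, 34, 42, 39, 41, 40, 44] [57, 50, 46, 48, 45, 46, 47, 46, 49, 44, 47, 45, 48, 43]
400 [138, 137, 138, 143, 139, 112, 59, 35, 33, 32, 38, 40, 41, 42, 41, 39] [71, 70, 75, 71, 72, 69, 60, 48, 46, 44, 52, 45, 48, 47]
425 [238, 238, 238, 241, 242, 197, 101, 37, 33, 37, 36, 43, 38, 41, 40, 37] [70, 70, 67, 72, 65, 62, 75, 139, 215, 240, 228, 163, 80, 42]
230 [72, 74, 71, 74, 69, 69, 72, 73, 67, 61, 118, 220, 246, 243, 240, 241, 240, 240, 239, 238]
270 [71, 75, 68, 65, 60, 108, 205, 234, 233, 232, 233, 235, 234, 235, 236, 239, 240, 241, 239, 197]
(360, 191) [ 0.038   0.0286 -0.028 ]
(425, 191) [ 0.0717  0.0284 -0.028 ]
(360, 291) [ 0.0408 -0.0292 -0.028 ]
(425, 291) [ 0.0775 -0.0295 -0.028 ]
(440, 230) [ 0.0819  0.0069 -0.028 ]
```

```bash
python3 - <<'E'
from h import *
f=dict(np.load('w10.npz')); g=f['pixels'].min(2)
for c0,c1,z,th in((490,550,.031,190),(375,405,0,150)):
    m=np.zeros_like(g); m[:,c0:c1]=g[:,c0:c1]>th
    n,l,st,ce=cv2.connectedComponentsWithStats(m)
    for i in range(1,n):
        if st[i,4]>40: print(z,st[i].tolist(),ray(f,ce[i],z)[0].round(4))
for uv in[(438.7,230),(433.4,270)]: print(ray(f,uv,.052)[0])
E
```

```text
0.031 [545, 0, 5, 18, 69] [0.6517 0.3351 0.031 ]
0.031 [509, 22, 41, 8, 326] [0.6439 0.3273 0.031 ]
0.031 [490, 165, 60, 8, 421] [0.6518 0.2534 0.031 ]
0.031 [490, 282, 43, 7, 282] [0.659  0.1793 0.031 ]
0 [375, 35, 30, 7, 188] [0.5811 0.3282 0.    ]
0 [375, 159, 30, 6, 180] [0.5866 0.2537 0.    ]
0 [375, 292, 19, 9, 144] [0.5895 0.1544 0.    ]
0 [393, 375, 12, 16, 92] [0.6067 0.0763 0.    ]
[0.59961828 0.22366964 0.052     ]
[0.59928196 0.20023581 0.052     ]
```

{"api": "move_arm", "payload": {
  "commands": [
    {"delta_pos": [0,0,-2],"rot": [0,0,0],"grip": 0},
    {"delta_pos": [0,0,-3.5],"rot": [0,0,0],"grip": 0},
    {"delta_pos": [0,0,-3.9],"rot": [0,0,0],"grip": 0},
    {"delta_pos": [0,0,-3.9],"rot": [0,0,0],"grip": 0},
    {"delta_pos": [0,0,-3.9],"rot": [0,0,0],"grip": 0}
  ]
}}

```text
time_s: 21.7
tool_pos: [0.5184, 0.2173, 0.0407]
tcp_rot: [0.71, 0.705, 0.001, 0.0]
wrist_force: [0.1, -1.1, -3.5]
opening: 0.025
finger_force: 62.1
```

{"api": "move_arm", "payload": {
  "commands": [
    {"delta_pos": [1.5,0,0],"rot": [0,0,0],"grip": 0},
    {"delta_pos": [3,0,0],"rot": [0,0,0],"grip": 0},
    {"delta_pos": [4.5,0,0],"rot": [0,0,0],"grip": 0},
    {"delta_pos": [6,0,0],"rot": [0,0,0],"grip": 0},
    {"delta_pos": [6.5,0,0],"rot": [0,0,0],"grip": 0},
    {"delta_pos": [6.5,0,0],"rot": [0,0,0],"grip": 0}
  ]
}}

```text
time_s: 22.45
tool_pos: [0.5833, 0.217, 0.0402]
tcp_rot: [0.71, 0.705, 0.0, 0.0]
wrist_force: [0.2, -0.3, -2.2]
opening: 0.0253
finger_force: 62.1
```

{"api": "move_arm", "payload": {
  "commands": [
    {"delta_pos": [0.4,0,0],"rot": [0,0,0],"grip": 0},
    {"delta_pos": [0.7,0,0],"rot": [0,0,0],"grip": 0},
    {"delta_pos": [1.0,0,0],"rot": [0,0,0],"grip": 0},
    {"delta_pos": [1.0,0,0],"rot": [0,0,0],"grip": 0}
  ]
}}

```text
time_s: 22.95
tool_pos: [0.5933, 0.2169, 0.0403]
tcp_rot: [0.71, 0.705, 0.0, 0.0]
wrist_force: [-0.5, 0.4, -2.5]
opening: 0.0253
finger_force: 62.1
```

{"api": "move_arm", "payload": {
  "commands": [
    {"delta_pos": [0.1,0,0],"rot": [0,0,0],"grip": 0},
    {"delta_pos": [0.2,0,0],"rot": [0,0,0],"grip": 0},
    {"delta_pos": [0.2,0,0],"rot": [0,0,0],"grip": 0}
  ]
}}

```text
time_s: 23.32
tool_pos: [0.595, 0.217, 0.0403]
tcp_rot: [0.71, 0.705, 0.0, 0.0]
wrist_force: [0.2, -0.5, -3.2]
opening: 0.0255
finger_force: 62.1
```

{"api": "move_arm", "payload": {
  "commands": [
    {"delta_pos": [0.1,0,0],"rot": [0,0,0],"grip": 0},
    {"delta_pos": [0.2,0,0],"rot": [0,0,0],"grip": 0},
    {"delta_pos": [0.2,0,0],"rot": [0,0,0],"grip": 0}
  ]
}}

```text
time_s: 23.7
tool_pos: [0.5953, 0.2171, 0.0402]
tcp_rot: [0.71, 0.705, -0.001, -0.001]
wrist_force: [-5.3, -0.0, -0.1]
opening: 0.0252
finger_force: 62.7
```

{"api": "move_arm", "payload": {
  "commands": [
    {"delta_pos": [0.05,0,0],"rot": [0,0,0],"grip": 0},
    {"delta_pos": [0.1,0,0],"rot": [0,0,0],"grip": 0},
    {"delta_pos": [0.1,0,0],"rot": [0,0,0],"grip": 0}
  ]
}}

```text
time_s: 24.08
tool_pos: [0.5954, 0.2171, 0.0403]
tcp_rot: [0.71, 0.705, -0.002, -0.001]
wrist_force: [-7.4, -0.6, 3.6]
opening: 0.0252
finger_force: 63.1
```

Contact with the stop rail at x=.5954. Back off slightly, release, look.

{"api": "move_arm", "payload": {
  "commands": [
    {"delta_pos": [-0.2,0,0],"rot": [0,0,0],"grip": 0},
    {"delta_pos": [-0.2,0,0],"rot": [0,0,0],"grip": 100},
    {"delta_pos": [-0.2,0,0],"rot": [0,0,0],"grip": 100},
    {"delta_pos": [-0.2,0,0],"rot": [0,0,0],"grip": 100},
    {"delta_pos": [-0.2,0,0],"rot": [0,0,0],"grip": 100},
    {"delta_pos": [-0.2,0,5],"rot": [0,0,0],"grip": 100},
    {"delta_pos": [-0.2,-1,11],"rot": [0,0,0],"grip": 100},
    {"delta_pos": [-0.2,-4,17],"rot": [0,0,0],"grip": 100},
    {"delta_pos": [-0.2,-6.7,22],"rot": [0,0,0],"grip": 100},
    {"delta_pos": [-0.2,-6.7,22],"rot": [0,0,0],"grip": 100}
  ]
}}

```text
time_s: 25.32
tool_pos: [0.5992, 0.1475, 0.2661]
tcp_rot: [0.711, 0.703, 0.004, 0.003]
wrist_force: [-0.6, 0.1, -0.6]
opening: 0.0851
finger_force: 0.0
```

```bash
python3 - <<'E'
from h import *
f=grab('wrist'); s=robot.read_state(); print(s['tool_pos'],f['o']); cv2.imwrite('pics/w11.png',f['pixels']); np.savez('w11.npz',**{k:f[k] for k in('pixels','R','o','K')})
g=f['pixels'].max(2); print(proj(f,[[.567,.2465,.012],[.567,.1865,.012],[.62,.2465,.012],[.62,.1865,.012]]))
for o in bases(f): print(o)
E
```

```text
[0.597296   0.14895167 0.26284988] [0.59823222 0.21404723 0.40811274]
[[254.08324689  87.25871023]
 [256.05167492 141.70164244]
 [301.38351546  86.62270802]
 [301.45191918 141.04729475]]
([290, 0, 81, 148, 7750], [651.6, 255.8], [153.3, 88.4], 89.1)
([255, 87, 12, 53, 477], [573.1, 218.1], [57.3, 11.9], 89.7)
([346, 149, 7, 62, 248], [677.0, 139.2], [74.5, 4.9], 89.5)
([344, 213, 6, 50, 193], [676.4, 65.2], [65.8, 4.9], 89.5)
([285, 337, 33, 8, 188], [619.1, -84.0], [11.2, 44.3], 88.8)
```

View pics/w11.png

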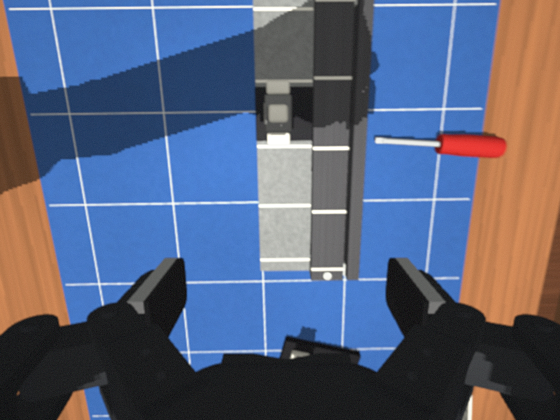

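The model stands under the bar in bay 2 between the floor lines (rows ~82 and ~147), base rear edge at u≈255.

```bash
cat >> h.py <<'E'
def check(f,xw=.571,ys=(.2165,)):
    "base edges in y at the rear strip, in world, sub-pixel by half level along a column"
    g=cv2.GaussianBlur(f['pixels'].max(2),(1,3),0).astype(float)
    for yc in ys:
        for x in(xw,xw+.005):
            r=[]
            for sgn in(1,-1):
                yy=np.arange(.020,.042,.0003); p=proj(f,np.c_[np.full(len(yy),x),yc+sgn*yy,np.full(len(yy),.012)])
                val=cv2.remap(g.astype(np.float32),p[:,:1].astype(np.float32),p[:,1:].astype(np.float32),1)[:,0]
                k=np.argmax(val>85); r.append(yc+sgn*yy[k] if k else None)
            print('x',x,'edges',r)
E
python3 - <<'E'
from h import *
f=dict(np.load('w11.npz')); check(f)
g=f['pixels'].max(2); print(g[76:96,260].tolist()); print(g[132:154,260].tolist()); print(g[126,248:262].tolist(),g[100,248:262].tolist())
E
```

```text
x 0.571 edges [np.float64(0.24880000000000008), np.float64(0.18899999999999995)]
x 0.576 edges [np.float64(0.24850000000000005), np.float64(0.18929999999999997)]
[95, 95, 102, 125, 159, 170, 147, 110, 97, 92, 78, 49, 30, 27, 29, 31, 31, 32, 33, 29]
[65, 67, 66, 71, 66, 69, 61, 64, 100, 161, 193, 197, 228, 255, 255, 255, 238, 204, 192, 193, 193, 193]
[210, 212, 212, 213, 211, 216, 205, 171, 114, 70, 66, 65, 62, 69] [104, 105, 107, 108, 106, 103, 93, 63, 36, 26, 31, 31, 33, 32]
```

```bash
python3 - <<'E'
from h import *
f=dict(np.load('w11.npz'))
a=ray(f,[(260,80.9),(260,146),(285,205),(285,260.5)],0); print(a, a[:2,1].mean())
E
```

```text
[[0.57310852 0.25429235 0.        ]
 [0.57062536 0.18049835 0.        ]
 [0.59974156 0.10641374 0.        ]
 [0.59866765 0.03042302 0.        ]] 0.2173953482420877
```

{"api": "move_arm", "payload": {
  "commands": [
    {"delta_pos": [0,-6,0],"rot": [0,0,0],"grip": 100},
    {"delta_pos": [0,-12,0],"rot": [0,0,-0.1],"grip": 100},
    {"delta_pos": [1,-18,0],"rot": [0,0,-0.2],"grip": 100},
    {"delta_pos": [2,-23,-3],"rot": [0,0,-0.249],"grip": 100},
    {"delta_pos": [2,-26.7,-7],"rot": [0,0,-0.249],"grip": 100},
    {"delta_pos": [2,-26.7,-9.6],"rot": [0,0,-0.249],"grip": 100},
    {"delta_pos": [2,-26.7,-9.6],"rot": [0,0,-0.249],"grip": 100},
    {"delta_pos": [2,-26.7,-9.6],"rot": [0,0,-0.249],"grip": 100}
  ]
}}

```text
time_s: 26.38
tool_pos: [0.6166, -0.1154, 0.1645]
tcp_rot: [0.791, 0.612, 0.0, -0.0]
wrist_force: [-0.2, -0.7, 0.1]
opening: 0.085
finger_force: 0.0
```

```bash
cat >> h.py <<'E'
def grasp(f,t):
    "nearest base -> torso centre, and its offset from the TCP in the tool-aligned axes"
    for o in bases(f):
        if 48<min(o[2])<64 and 100<max(o[2])<115:
            w,h=o[2]; a=np.radians(o[3]+(90 if h>w else 0)); ax=np.array([np.cos(a),np.sin(a)]); ax*=np.sign(ax[0])
            tip=np.array(o[1])+ax*max(o[2])/2; T=tip-83*ax
            print(o,'yaw',np.arctan2(ax[1],ax[0]).round(3),'torso',T.round(1),'delta cm',(T/10-t[:2]*100).round(2))
E
python3 - <<'E'
from h import *
f=grab('wrist'); s=robot.read_state(); M=R.from_quat(s['tcp_rot']).as_matrix(); print(s['tool_pos'],'tool yaw',np.arctan2(M[1,1],M[0,1]),f['o']); cv2.imwrite('pics/w12.png',f['pixels'])
grasp(f,s['tool_pos']); print(bases(f))
E
```

```text
[ 0.61687674 -0.11565901  0.16520449] tool yaw -0.25400889638439056 [ 0.63289473 -0.05091654  0.30651133]
([260, 163, 122, 66, 5891], [644.4, -126.1], [60.5, 108.0], 75.4) yaw -0.255 torso [ 616.3 -118.8] delta cm [-0.05 -0.31]
[([0, 0, 59, 72, 2676], [444.4, 62.5], [51.9, 49.4], 75.4), ([40, 0, 67, 42, 1589], [489.3, 62.4], [29.3, 51.1], 75.4), ([173, 0, 141, 33, 2877], [619.5, 31.8], [22.7, 110.0], 75.4), ([316, 0, 25, 23, 440], [685.2, 18.8], [15.6, 18.8], 77.8), ([187, 32, 40, 24, 516], [584.6, 19.8], [31.8, 13.4], 0.3), ([457, 68, 30, 46, 404], [785.2, -67.1], [37.6, 16.0], 57.8), ([260, 163, 122, 66, 5891], [644.4, -126.1], [60.5, 108.0], 75.4)]
```

{"api": "move_arm", "payload": {
  "commands": [
    {"delta_pos": [-0.05,-0.3,-4],"rot": [0,0,0],"grip": 100},
    {"delta_pos": [-0.05,-0.3,-8],"rot": [0,0,0],"grip": 100},
    {"delta_pos": [-0.05,-0.3,-11.5],"rot": [0,0,0],"grip": 100},
    {"delta_pos": [-0.05,-0.3,-12.5],"rot": [0,0,0],"grip": 100},
    {"delta_pos": [-0.05,-0.3,-12.5],"rot": [0,0,0],"grip": 100},
    {"delta_pos": [-0.05,-0.3,-12.5],"rot": [0,0,0],"grip": 0},
    {"delta_pos": [-0.05,-0.3,-12.5],"rot": [0,0,0],"grip": 0},
    {"delta_pos": [-0.05,-0.3,-12.5],"rot": [0,0,0],"grip": 0},
    {"delta_pos": [-0.05,-0.3,-12.5],"rot": [0,0,0],"grip": 0},
    {"delta_pos": [-0.05,-0.3,-12.5],"rot": [0,0,0],"grip": 0}
  ]
}}

```text
time_s: 27.68
tool_pos: [0.6164, -0.1201, 0.0402]
tcp_rot: [0.792, 0.611, 0.001, 0.001]
wrist_force: [0.4, -0.1, 5.1]
opening: 0.0253
finger_force: 64.0
```

{"api": "move_arm", "payload": {
  "commands": [
    {"delta_pos": [0,0,3],"rot": [0,0,0],"grip": 0},
    {"delta_pos": [-2,1,7],"rot": [0,0,0.1],"grip": 0},
    {"delta_pos": [-5,5,8],"rot": [0,0,0.2],"grip": 0},
    {"delta_pos": [-8,10,8],"rot": [0,0,0.247],"grip": 0},
    {"delta_pos": [-9.7,15,8],"rot": [0,0,0.247],"grip": 0},
    {"delta_pos": [-9.7,20,8],"rot": [0,0,0.247],"grip": 0},
    {"delta_pos": [-9.7,24,8],"rot": [0,0,0.247],"grip": 0},
    {"delta_pos": [-9.7,26.3,7],"rot": [0,0,0.247],"grip": 0},
    {"delta_pos": [-9.7,26.3,4],"rot": [0,0,0.247],"grip": 0},
    {"delta_pos": [-9.7,26.3,4],"rot": [0,0,0.247],"grip": 0}
  ]
}}

```text
time_s: 28.92
tool_pos: [0.5156, 0.1422, 0.0767]
tcp_rot: [0.71, 0.704, -0.003, -0.002]
wrist_force: [-1.2, -0.7, -1.6]
opening: 0.0252
finger_force: 63.0
```

```bash
python3 - <<'E'
from h import *
f=grab('wrist'); s=robot.read_state(); t=s['tool_pos']; M=R.from_quat(s['tcp_rot']).as_matrix(); print(t,'tool yaw',np.arctan2(M[1,1],M[0,1]),s['opening']); cv2.imwrite('pics/w13.png',f['pixels'])
g=f['pixels'].min(2)
for c0,c1,z,th in((490,550,.031,150),(375,405,0,150)):
    m=np.zeros_like(g); m[:,c0:c1]=g[:,c0:c1]>th
    n,l,st,ce=cv2.connectedComponentsWithStats(m)
    for i in range(1,n):
        if st[i,4]>60: print(z,st[i].tolist(),ray(f,ce[i],z)[0].round(4))
G=f['pixels'].max(2)
for u in(400,425): print(u,G[180:196,u].tolist(),G[284:298,u].tolist())
for v in(230,270): print(v,G[v,426:448].tolist())
E
```

```text
[0.51700488 0.14230002 0.07809468] tool yaw -0.009145953287766745 0.025515529582895623
0.031 [490, 0, 60, 139, 4226] [0.6321 0.2333 0.031 ]
0.031 [490, 140, 60, 34, 844] [0.641  0.1829 0.031 ]
0.031 [494, 216, 19, 66, 224] [0.6455 0.13   0.031 ]
0.031 [490, 284, 53, 8, 413] [0.6566 0.1051 0.031 ]
0 [376, 33, 29, 8, 205] [0.5774 0.2542 0.    ]
0 [399, 67, 6, 29, 126] [0.5868 0.2282 0.    ]
0 [396, 105, 9, 29, 214] [0.5876 0.2059 0.    ]
0 [375, 159, 30, 6, 180] [0.5825 0.1797 0.    ]
0 [375, 292, 18, 9, 142] [0.5852 0.0818 0.    ]
400 [136, 139, 139, 138, 145, 138, 105, 50, 31, 31, 37, 41, 42, 37, 40, 41] [74, 76, 73, 71, 70, 69, 59, 48, 46, 46, 45, 50, 46, 46]
425 [242, 242, 239, 239, 239, 242, 192, 88, 28, 26, 37, 37, 42, 41, 41, 41] [71, 73, 67, 67, 69, 68, 65, 91, 175, 236, 236, 173, 84, 45]
230 [72, 71, 69, 74, 72, 69, 71, 70, 70, 71, 67, 60, 105, 198, 237, 241, 239, 238, 238, 240, 239, 241]
270 [70, 72, 70, 69, 70, 68, 62, 114, 222, 244, 244, 242, 241, 241, 239, 238, 238, 237, 235, 237, 237, 238]
```

{"api": "move_arm", "payload": {
  "commands": [
    {"delta_pos": [0,0,-2],"rot": [0,0,0],"grip": 0},
    {"delta_pos": [0,0,-3.5],"rot": [0,0,0],"grip": 0},
    {"delta_pos": [0,0,-3.8],"rot": [0,0,0],"grip": 0},
    {"delta_pos": [0,0,-3.8],"rot": [0,0,0],"grip": 0}
  ]
}}

```text
time_s: 29.48
tool_pos: [0.5187, 0.1429, 0.0416]
tcp_rot: [0.71, 0.704, 0.0, 0.0]
wrist_force: [-0.1, -1.3, -3.2]
opening: 0.0251
finger_force: 63.0
```

{"api": "move_arm", "payload": {
  "commands": [
    {"delta_pos": [1.5,0,0],"rot": [0,0,0],"grip": 0},
    {"delta_pos": [3,0,0],"rot": [0,0,0],"grip": 0},
    {"delta_pos": [4.5,0,0],"rot": [0,0,0],"grip": 0},
    {"delta_pos": [6,0,0],"rot": [0,0,0],"grip": 0},
    {"delta_pos": [6.8,0,0],"rot": [0,0,0],"grip": 0},
    {"delta_pos": [7.2,0,0],"rot": [0,0,0],"grip": 0},
    {"delta_pos": [7.2,0,0],"rot": [0,0,0],"grip": 0}
  ]
}}

```text
time_s: 30.35
tool_pos: [0.5903, 0.143, 0.0412]
tcp_rot: [0.71, 0.704, -0.0, -0.0]
wrist_force: [-0.5, 0.2, -3.1]
opening: 0.0251
finger_force: 63.0
```

{"api": "move_arm", "payload": {
  "commands": [
    {"delta_pos": [0.2,-0.1,-0.05],"rot": [0,0,0],"grip": 0},
    {"delta_pos": [0.4,-0.1,-0.05],"rot": [0,0,0],"grip": 0},
    {"delta_pos": [0.4,-0.1,-0.05],"rot": [0,0,0],"grip": 0}
  ]
}}

```text
time_s: 30.72
tool_pos: [0.5945, 0.142, 0.0409]
tcp_rot: [0.71, 0.704, 0.0, 0.0]
wrist_force: [0.2, 1.0, -2.9]
opening: 0.0256
finger_force: 63.1
```

{"api": "move_arm", "payload": {
  "commands": [
    {"delta_pos": [0.1,0,0],"rot": [0,0,0],"grip": 0},
    {"delta_pos": [0.2,0,0],"rot": [0,0,0],"grip": 0},
    {"delta_pos": [0.2,0,0],"rot": [0,0,0],"grip": 0}
  ]
}}

```text
time_s: 31.1
tool_pos: [0.5947, 0.1421, 0.0404]
tcp_rot: [0.71, 0.704, -0.002, -0.001]
wrist_force: [-5.4, -0.2, 1.0]
opening: 0.0251
finger_force: 63.3
```

{"api": "move_arm", "payload": {
  "commands": [
    {"delta_pos": [-0.15,0,0],"rot": [0,0,0],"grip": 0},
    {"delta_pos": [-0.15,0,0],"rot": [0,0,0],"grip": 100},
    {"delta_pos": [-0.15,0,0],"rot": [0,0,0],"grip": 100},
    {"delta_pos": [-0.15,0,0],"rot": [0,0,0],"grip": 100},
    {"delta_pos": [-0.15,0,0],"rot": [0,0,0],"grip": 100},
    {"delta_pos": [-0.15,0,5],"rot": [0,0,0],"grip": 100},
    {"delta_pos": [-0.15,-1,11],"rot": [0,0,0],"grip": 100},
    {"delta_pos": [-0.15,-4,17],"rot": [0,0,0],"grip": 100},
    {"delta_pos": [-0.15,-5,22],"rot": [0,0,0],"grip": 100},
    {"delta_pos": [-0.15,-5,22],"rot": [0,0,0],"grip": 100}
  ]
}}

```text
time_s: 32.35
tool_pos: [0.5979, 0.091, 0.2664]
tcp_rot: [0.711, 0.703, 0.004, 0.003]
wrist_force: [0.0, -0.1, -0.3]
opening: 0.0852
finger_force: 0.0
```

```bash
python3 - <<'E'
from h import *
f=grab('wrist'); s=robot.read_state(); print(s['tool_pos'],f['o']); cv2.imwrite('pics/w14.png',f['pixels']); np.savez('w14.npz',**{k:f[k] for k in('pixels','R','o','K')})
check(f,ys=(.2165,.1425)); 
g=f['pixels'].max(2)
for y in(.2537,.1797,.1056):
  for x in (.590,):
    yy=np.arange(-.008,.008,.0003); p=proj(f,np.c_[np.full(len(yy),x),y+yy,0*yy]).astype(np.float32)
    v=cv2.remap(g,p[:,:1],p[:,1:],1)[:,0].astype(float); w=np.clip(v-np.percentile(v,60),0,None); print('line',y,(y+(w*yy).sum()/w.sum()).round(4),v.max())
for y in(.2165,.1425):
    for dy in(.02,-.022):
        xx=np.arange(.550,.580,.0005); p=proj(f,np.c_[xx,np.full(len(xx),y+dy),np.full(len(xx),.012)]).astype(np.float32); v=cv2.remap(g,p[:,:1],p[:,1:],1)[:,0]; print('rear',y+dy,xx[np.argmax(v<85)])
E
```

```text
[0.59615691 0.09166538 0.26328865] [0.59689093 0.15757607 0.40852217]
x 0.571 edges [np.float64(0.24790000000000006), np.float64(0.18509999999999993)]
x 0.576 edges [np.float64(0.24790000000000006), np.float64(0.18539999999999993)]
x 0.571 edges [np.float64(0.17300000000000004), np.float64(0.11379999999999994)]
x 0.576 edges [np.float64(0.17300000000000004), np.float64(0.11349999999999993)]
line 0.2537 0.2589 167.0
line 0.1797 0.177 186.0
line 0.1056 nan 255.0
rear 0.2365 0.5669999999999982
rear 0.1945 0.5664999999999982
rear 0.16249999999999998 0.5664999999999982
rear 0.1205 0.5679999999999981<stdin>:8: RuntimeWarning: invalid value encountered in scalar divide
```

{"api": "move_arm", "payload": {
  "commands": [
    {"delta_pos": [0,-6,0],"rot": [0,0,-0.1],"grip": 100},
    {"delta_pos": [0,-12,0],"rot": [0,0,-0.25],"grip": 100},
    {"delta_pos": [0,-18,0],"rot": [0,0,-0.4],"grip": 100},
    {"delta_pos": [0,-24,0],"rot": [0,0,-0.55],"grip": 100},
    {"delta_pos": [0,-30,0],"rot": [0,0,-0.67],"grip": 100},
    {"delta_pos": [-0.3,-36,-3],"rot": [0,0,-0.67],"grip": 100},
    {"delta_pos": [-0.3,-40.7,-7],"rot": [0,0,-0.67],"grip": 100},
    {"delta_pos": [-0.3,-40.7,-9.6],"rot": [0,0,-0.67],"grip": 100},
    {"delta_pos": [-0.3,-40.7,-9.6],"rot": [0,0,-0.67],"grip": 100},
    {"delta_pos": [-0.3,-40.7,-9.6],"rot": [0,0,-0.67],"grip": 100}
  ]
}}

```text
time_s: 33.65
tool_pos: [0.5928, -0.3136, 0.165]
tcp_rot: [0.902, 0.432, 0.0, -0.0]
wrist_force: [0.5, 0.2, -0.3]
opening: 0.0851
finger_force: 0.0
```

```bash
python3 - <<'E'
from h import *
f=grab('wrist'); s=robot.read_state(); M=R.from_quat(s['tcp_rot']).as_matrix(); print(s['tool_pos'],'tool yaw',np.arctan2(M[1,1],M[0,1]),f['o']); cv2.imwrite('pics/w15.png',f['pixels'])
grasp(f,s['tool_pos']); print(bases(f))
E
```

```text
[ 0.59321647 -0.31379588  0.16588092] tool yaw -0.6768678963606253 [ 0.63406696 -0.26152311  0.30703288]
([263, 164, 121, 65, 5880], [615.3, -337.0], [59.7, 108.3], 51.1) yaw -0.679 torso [ 592.8 -318.9] delta cm [-0.04 -0.51]
[([0, 0, 89, 86, 3880], [518.1, -77.5], [49.0, 98.9], 88.6), ([263, 164, 121, 65, 5880], [615.3, -337.0], [59.7, 108.3], 51.1), ([339, 275, 46, 40, 353], [582.9, -433.9], [26.2, 52.6], 87.1)]
```

{"api": "move_arm", "payload": {
  "commands": [
    {"delta_pos": [0,-0.5,-4],"rot": [0,0,0],"grip": 100},
    {"delta_pos": [0,-0.5,-8],"rot": [0,0,0],"grip": 100},
    {"delta_pos": [0,-0.5,-11.5],"rot": [0,0,0],"grip": 100},
    {"delta_pos": [0,-0.5,-12.5],"rot": [0,0,0],"grip": 100},
    {"delta_pos": [0,-0.5,-12.5],"rot": [0,0,0],"grip": 100},
    {"delta_pos": [0,-0.5,-12.5],"rot": [0,0,0],"grip": 0},
    {"delta_pos": [0,-0.5,-12.5],"rot": [0,0,0],"grip": 0},
    {"delta_pos": [0,-0.5,-12.5],"rot": [0,0,0],"grip": 0},
    {"delta_pos": [0,-0.5,-12.5],"rot": [0,0,0],"grip": 0},
    {"delta_pos": [0,-0.5,-12.5],"rot": [0,0,0],"grip": 0}
  ]
}}

```text
time_s: 34.95
tool_pos: [0.5928, -0.3205, 0.0408]
tcp_rot: [0.902, 0.431, 0.001, 0.001]
wrist_force: [1.5, -1.0, 4.3]
opening: 0.0253
finger_force: 63.7
```

{"api": "move_arm", "payload": {
  "commands": [
    {"delta_pos": [0,0,4],"rot": [0,0,0],"grip": 0},
    {"delta_pos": [0,0,9],"rot": [0,0,0.1],"grip": 0},
    {"delta_pos": [-1,4,10],"rot": [0,0,0.22],"grip": 0},
    {"delta_pos": [-2,9,10],"rot": [0,0,0.35],"grip": 0},
    {"delta_pos": [-3,15,10],"rot": [0,0,0.48],"grip": 0},
    {"delta_pos": [-5,21,10],"rot": [0,0,0.6],"grip": 0},
    {"delta_pos": [-6,27,10],"rot": [0,0,0.67],"grip": 0},
    {"delta_pos": [-7,33,10],"rot": [0,0,0.67],"grip": 0},
    {"delta_pos": [-7.5,38.9,10],"rot": [0,0,0.67],"grip": 0},
    {"delta_pos": [-7.5,38.9,10],"rot": [0,0,0.67],"grip": 0}
  ]
}}

```text
time_s: 36.2
tool_pos: [0.5149, 0.0754, 0.1391]
tcp_rot: [0.707, 0.708, -0.0, -0.002]
wrist_force: [0.4, -0.7, -3.6]
opening: 0.0255
finger_force: 62.8
```

{"api": "move_arm", "payload": {
  "commands": [
    {"delta_pos": [0,0,-3],"rot": [0,0,0],"grip": 0},
    {"delta_pos": [0,0,-6],"rot": [0,0,0],"grip": 0},
    {"delta_pos": [0,0,-6],"rot": [0,0,0],"grip": 0},
    {"delta_pos": [0,0,-6],"rot": [0,0,0],"grip": 0}
  ]
}}

```text
time_s: 36.7
tool_pos: [0.5173, 0.0686, 0.0803]
tcp_rot: [0.711, 0.704, 0.0, 0.0]
wrist_force: [-0.2, -0.1, -3.1]
opening: 0.0252
finger_force: 62.8
```

```bash
python3 - <<'E'
from h import *
f=grab('wrist'); s=robot.read_state(); t=s['tool_pos']; M=R.from_quat(s['tcp_rot']).as_matrix(); print(t,'tool yaw',np.arctan2(M[1,1],M[0,1]),s['opening']); cv2.imwrite('pics/w16.png',f['pixels'])
G=f['pixels'].max(2)
for u in(400,425): print(u,G[180:196,u].tolist(),G[284:298,u].tolist())
for v in(230,270): print(v,G[v,426:448].tolist())
E
```

```text
[0.51776433 0.06878661 0.08074116] tool yaw -0.00961533936500661 0.02502727047492844
400 [130, 132, 131, 130, 134, 132, 97, 51, 30, 32, 38, 35, 45, 40, 43, 42] [76, 77, 72, 71, 71, 67, 59, 50, 47, 50, 44, 48, 46, 48]
425 [239, 241, 241, 241, 243, 243, 195, 89, 26, 32, 35, 41, 40, 41, 39, 41] [66, 65, 65, 70, 71, 66, 64, 133, 233, 255, 248, 191, 95, 40]
230 [72, 73, 72, 72, 67, 70, 70, 71, 69, 73, 65, 75, 141, 226, 240, 240, 238, 236, 235, 235, 235, 235]
270 [73, 71, 70, 68, 68, 64, 70, 141, 221, 238, 237, 236, 236, 236, 239, 240, 240, 241, 232, 197, 158, 152]
```

Same seating in the fingers as before. Lower and slide into bay 0 (TCP y ≈ .0682).

{"api": "move_arm", "payload": {
  "commands": [
    {"delta_pos": [0,0,-2],"rot": [0,0,0],"grip": 0},
    {"delta_pos": [0,-0.05,-3.5],"rot": [0,0,0],"grip": 0},
    {"delta_pos": [0,-0.05,-3.9],"rot": [0,0,0],"grip": 0},
    {"delta_pos": [0,-0.05,-3.9],"rot": [0,0,0],"grip": 0}
  ]
}}

```text
time_s: 37.25
tool_pos: [0.5174, 0.0686, 0.0412]
tcp_rot: [0.71, 0.704, 0.0, 0.0]
wrist_force: [0.5, -0.2, -3.1]
opening: 0.0251
finger_force: 62.7
```

{"api": "move_arm", "payload": {
  "commands": [
    {"delta_pos": [1.5,0,0],"rot": [0,0,0],"grip": 0},
    {"delta_pos": [3,0,0],"rot": [0,0,0],"grip": 0},
    {"delta_pos": [4.5,0,0],"rot": [0,0,0],"grip": 0},
    {"delta_pos": [6,0,0],"rot": [0,0,0],"grip": 0},
    {"delta_pos": [6.8,0,0],"rot": [0,0,0],"grip": 0},
    {"delta_pos": [7.2,0,0],"rot": [0,0,0],"grip": 0},
    {"delta_pos": [7.2,0,0],"rot": [0,0,0],"grip": 0}
  ]
}}

```text
time_s: 38.12
tool_pos: [0.589, 0.0686, 0.0408]
tcp_rot: [0.71, 0.704, 0.0, 0.0]
wrist_force: [0.6, -0.1, -3.4]
opening: 0.0248
finger_force: 62.8
```

{"api": "move_arm", "payload": {
  "commands": [
    {"delta_pos": [0.2,0,0],"rot": [0,0,0],"grip": 0},
    {"delta_pos": [0.5,0,0],"rot": [0,0,0],"grip": 0},
    {"delta_pos": [0.5,0,0],"rot": [0,0,0],"grip": 0}
  ]
}}

```text
time_s: 38.5
tool_pos: [0.5941, 0.0685, 0.0408]
tcp_rot: [0.71, 0.704, -0.0, 0.0]
wrist_force: [0.7, 0.1, -2.7]
opening: 0.0253
finger_force: 62.9
```

{"api": "move_arm", "payload": {
  "commands": [
    {"delta_pos": [0.1,0,0],"rot": [0,0,0],"grip": 0},
    {"delta_pos": [0.2,0,0],"rot": [0,0,0],"grip": 0},
    {"delta_pos": [0.2,0,0],"rot": [0,0,0],"grip": 0}
  ]
}}

```text
time_s: 38.88
tool_pos: [0.5942, 0.0685, 0.0407]
tcp_rot: [0.71, 0.704, -0.002, -0.001]
wrist_force: [-4.9, 0.2, 1.6]
opening: 0.0252
finger_force: 63.4
```

{"api": "move_arm", "payload": {
  "commands": [
    {"delta_pos": [-0.15,0,0],"rot": [0,0,0],"grip": 0},
    {"delta_pos": [-0.15,0,0],"rot": [0,0,0],"grip": 100},
    {"delta_pos": [-0.15,0,0],"rot": [0,0,0],"grip": 100},
    {"delta_pos": [-0.15,0,0],"rot": [0,0,0],"grip": 100},
    {"delta_pos": [-0.15,0,0],"rot": [0,0,0],"grip": 100},
    {"delta_pos": [-0.15,0,5],"rot": [0,0,0],"grip": 100},
    {"delta_pos": [-0.15,0,11],"rot": [0,0,0],"grip": 100},
    {"delta_pos": [-0.15,0,17],"rot": [0,0,0],"grip": 100},
    {"delta_pos": [-0.15,0,23],"rot": [0,0,0],"grip": 100},
    {"delta_pos": [-0.15,0,26],"rot": [0,0,0],"grip": 100}
  ]
}}

```text
time_s: 40.12
tool_pos: [0.5957, 0.0688, 0.3052]
tcp_rot: [0.71, 0.704, 0.003, 0.002]
wrist_force: [1.0, 0.0, 0.2]
opening: 0.0856
finger_force: 0.0
```

{"api": "move_arm", "payload": {
  "commands": [
    {"delta_pos": [0,1,0],"rot": [0,0,0],"grip": 100},
    {"delta_pos": [0,1,0],"rot": [0,0,0],"grip": 100},
    {"delta_pos": [0,1,0],"rot": [0,0,0],"grip": 100}
  ]
}}

```text
time_s: 40.5
tool_pos: [0.5937, 0.0784, 0.2988]
tcp_rot: [0.71, 0.704, -0.001, -0.001]
wrist_force: [-0.3, -0.5, -0.0]
opening: 0.0857
finger_force: 0.0
```

```bash
cat >> h.py <<'E'
def row(f):
    g=f['pixels'].max(2)
    for y in(.2165,.1427,.0687):
        check(f,.571,(y,))
        for dy in(.022,-.022):
            xx=np.arange(.545,.580,.0005); p=proj(f,np.c_[xx,np.full(len(xx),y+dy),np.full(len(xx),.012)]).astype(np.float32); v=cv2.remap(g,p[:,:1],p[:,1:],1)[:,0]; print('  rear',y+dy,xx[np.argmax(v<85)].round(4))
E
python3 - <<'E'
from h import *
f=grab('wrist'); s=robot.read_state(); print(s['tool_pos'],f['o']); cv2.imwrite('pics/w17.png',f['pixels']); row(f)
print(proj(f,[.5635,.4167,.12]), cups(f,(.5635,.4167),z=.12))
E
```

```text
[0.59384425 0.07829956 0.29900624] [0.59446687 0.14531507 0.44070848]
x 0.571 edges [np.float64(0.24790000000000006), np.float64(0.18479999999999994)]
x 0.576 edges [np.float64(0.24790000000000006), np.float64(0.18509999999999993)]
  rear 0.2385 0.568
  rear 0.1945 0.5675
x 0.571 edges [np.float64(0.17290000000000005), np.float64(0.11339999999999995)]
x 0.576 edges [np.float64(0.17320000000000005), np.float64(0.11309999999999994)]
  rear 0.16469999999999999 0.567
  rear 0.1207 0.5685
x 0.571 edges [np.float64(0.10070000000000007), np.float64(0.040599999999999956)]
x 0.576 edges [np.float64(0.10070000000000007), None]
  rear 0.0907 0.568
  rear 0.0467 0.568
[[ 240.7849745  -277.23847859]] (array([ 264,    0,   58,   76, 2784], dtype=int32), array([574.8, 180.9, 120. ]), array([624., 241., 120.]))
```

Row measured: all three within 2 mm of bay middles, rear edges even at .568. Now the shutter and a cup check.

{"api": "move_arm", "payload": {
  "commands": [
    {"delta_pos": [-4,5,0],"rot": [0,0,0],"grip": 100},
    {"delta_pos": [-8,10,0],"rot": [0,0,0],"grip": 100},
    {"delta_pos": [-12,15,0],"rot": [0,0,0],"grip": 50},
    {"delta_pos": [-15.7,20,-4],"rot": [0,0,0],"grip": 0},
    {"delta_pos": [-15.7,22.8,-8],"rot": [0,0,0],"grip": 0},
    {"delta_pos": [-15.7,22.8,-8],"rot": [0,0,0],"grip": 0},
    {"delta_pos": [-15.7,22.8,-8],"rot": [0,0,0],"grip": 0},
    {"delta_pos": [-15.7,22.8,-8],"rot": [0,0,0],"grip": 0}
  ]
}}

```text
time_s: 41.55
tool_pos: [0.439, 0.3055, 0.2218]
tcp_rot: [0.711, 0.703, 0.001, 0.0]
wrist_force: [-0.6, -0.6, -0.1]
opening: 0.0001
finger_force: 0.0
```

```bash
python3 - <<'E'
from h import *
f=grab('wrist'); s=robot.read_state(); print(s['tool_pos'],f['o'],s['opening']); cv2.imwrite('pics/w18.png',f['pixels'])
print('stack',cups(f,(.5635,.4167),z=.12))
g=f['pixels'].max(2); b=f['pixels'][...,0].astype(int)-f['pixels'][...,2]
uv=proj(f,[.438,.373,.015])[0].round().astype(int); a,c=uv; print(uv)
roi=np.s_[max(c-75,0):c+75,a-75:a+75]
for nm,m in(('house',(g<55)),('button',(g>60)&(b<25)&(g<200))):
    w=np.zeros(g.shape,np.uint8); w[roi]=m[roi]; w=cv2.morphologyEx(w,cv2.MORPH_OPEN,np.ones((5,5),np.uint8))
    n,l,st,ce=cv2.connectedComponentsWithStats(w)
    for i in range(1,n):
        if st[i,4]>150: print(nm,st[i].tolist(),ce[i].round(1),ray(f,ce[i],.015)[0].round(4))
print(g[c,a-60:a+60:3].tolist()); print(g[max(c-60,0):c+60:3,a].tolist())
S=grab('side'); print('side',proj(S,[.4385,.373,.02]))
G=S['pixels'].max(2); print(G[350:392:2,216].tolist())
E
```

```text
[0.43891393 0.30561791 0.22192152] [0.43925632 0.37219143 0.36386749] -0.0002709756675913804
stack (array([ 387,    0,  122,   98, 8706], dtype=int32), array([508.7, 384. , 120. ]), array([589.2, 443.7, 120. ]))
[284 116]
house [257, 94, 45, 46, 803] [279.3 116.3] [0.4329 0.3725 0.015 ]
button [264, 101, 31, 32, 805] [278.9 116.4] [0.4325 0.3724 0.015 ]
[123, 121, 118, 119, 117, 120, 123, 121, 121, 120, 121, 39, 35, 53, 97, 97, 98, 99, 98, 98, 97, 96, 95, 92, 36, 38, 85, 143, 116, 120, 119, 119, 117, 114, 114, 116, 116, 115, 113, 114]
[118, 120, 120, 120, 117, 114, 120, 119, 121, 123, 120, 118, 110, 33, 37, 58, 101, 102, 102, 100, 97, 94, 96, 96, 91, 83, 35, 31, 93, 115, 120, 116, 211, 248, 239, 228, 228, 231, 231, 232]
side [[212.02295387 366.9419327 ]]
[226, 228, 225, 232, 245, 145, 71, 73, 75, 73, 72, 75, 80, 81, 68, 19, 21, 20, 51, 111, 111]
```

{"api": "move_arm", "payload": {
  "commands": [
    {"delta_pos": [-0.6,4,-3],"rot": [0,0,0],"grip": 0},
    {"delta_pos": [-0.6,6.7,-7],"rot": [0,0,0],"grip": 0},
    {"delta_pos": [-0.6,6.7,-11],"rot": [0,0,0],"grip": 0},
    {"delta_pos": [-0.6,6.7,-15],"rot": [0,0,0],"grip": 0},
    {"delta_pos": [-0.6,6.7,-17],"rot": [0,0,0],"grip": 0},
    {"delta_pos": [-0.6,6.7,-17],"rot": [0,0,0],"grip": 0},
    {"delta_pos": [-0.6,6.7,-17],"rot": [0,0,0],"grip": 0}
  ]
}}

```text
time_s: 42.52
tool_pos: [0.4326, 0.374, 0.0522]
tcp_rot: [0.711, 0.704, 0.001, 0.0]
wrist_force: [-0.0, 0.2, 0.8]
opening: 0.0002
finger_force: 0.0
```

```bash
python3 - <<'E'
from h import *
# disturbance check of the row before pressing, from the scene and side cameras against predicted base rear edges
s=robot.read_state(); print(s['tool_pos'])
for n in('scene','side'):
    f=grab(n); g=f['pixels'].max(2); cv2.imwrite(f'pics/{n}9.png',f['pixels'])
    for y in(.2165,.1430,.0695):
        r=[]
        for dy in(.022,-.022):
            xx=np.arange(.545,.590,.0005); p=proj(f,np.c_[xx,np.full(len(xx),y+dy),np.full(len(xx),.012)]).astype(np.float32); v=cv2.remap(g,p[:,:1],p[:,1:],1)[:,0]; r.append(float(xx[np.argmax(v<85)].round(4)))
        print(n,y,r)
E
```

```text
[0.43260315 0.37398382 0.05216753]
scene 0.2165 [0.5735, 0.5655]
scene 0.143 [0.5695, 0.5625]
scene 0.0695 [0.566, 0.569]
side 0.2165 [0.545, 0.561]
side 0.143 [0.561, 0.5605]
side 0.0695 [0.56, 0.5605]
```

{"api": "move_arm", "payload": {
  "commands": [
    {"delta_pos": [0,-0.1,-1],"rot": [0,0,0],"grip": 0},
    {"delta_pos": [0,-0.1,-2],"rot": [0,0,0],"grip": 0},
    {"delta_pos": [0,-0.1,-2.5],"rot": [0,0,0],"grip": 0},
    {"delta_pos": [0,-0.1,-2.5],"rot": [0,0,0],"grip": 0}
  ]
}}

```text
time_s: 43.12
tool_pos: [0.4311, 0.3723, 0.0251]
tcp_rot: [0.71, 0.704, -0.001, -0.0]
wrist_force: [1.0, -0.2, 1.5]
opening: -0.0003
finger_force: 0.0
```

{"api": "move_arm", "payload": {
  "commands": [
    {"delta_pos": [0.1,0,-0.3],"rot": [0,0,0],"grip": 0},
    {"delta_pos": [0.1,0,-0.5],"rot": [0,0,0],"grip": 0},
    {"delta_pos": [0.1,0,-0.5],"rot": [0,0,0],"grip": 0}
  ]
}}

```text
time_s: 43.5
tool_pos: [0.4329, 0.3728, 0.0211]
tcp_rot: [0.71, 0.704, 0.0, 0.0]
wrist_force: [1.2, -0.5, 1.3]
opening: -0.0
finger_force: 1.0
```

{"api": "move_arm", "payload": {
  "commands": [
    {"delta_pos": [0,0,-0.2],"rot": [0,0,0],"grip": 0},
    {"delta_pos": [0,0,-0.4],"rot": [0,0,0],"grip": 0},
    {"delta_pos": [0,0,-0.4],"rot": [0,0,0],"grip": 0}
  ]
}}

```text
time_s: 43.88
tool_pos: [0.4328, 0.3727, 0.017]
tcp_rot: [0.71, 0.704, 0.0, 0.0]
wrist_force: [0.9, 0.2, 5.4]
opening: -0.0001
finger_force: 2.1
```

{"api": "move_arm", "payload": {
  "commands": [
    {"delta_pos": [0,0,-0.2],"rot": [0,0,0],"grip": 0},
    {"delta_pos": [0,0,-0.3],"rot": [0,0,0],"grip": 0},
    {"delta_pos": [0,0,-0.3],"rot": [0,0,0],"grip": 0}
  ]
}}

```text
time_s: 44.25
tool_pos: [0.4329, 0.3728, 0.0158]
tcp_rot: [0.71, 0.704, 0.0, 0.0]
wrist_force: [-4.1, -2.6, 17.7]
opening: -0.0001
finger_force: 9.2
```

Hard stop reached (17.7 N): button fully down. Retreat and verify the row.

{"api": "move_arm", "payload": {
  "commands": [
    {"delta_pos": [0,0,4],"rot": [0,0,0],"grip": 0},
    {"delta_pos": [0,0,10],"rot": [0,0,0],"grip": 0},
    {"delta_pos": [0,0,16],"rot": [0,0,0],"grip": 0},
    {"delta_pos": [2,-5,21],"rot": [0,0,0],"grip": 0},
    {"delta_pos": [5,-10,25],"rot": [0,0,0],"grip": 0},
    {"delta_pos": [9,-14,28],"rot": [0,0,0],"grip": 0},
    {"delta_pos": [12,-19,29],"rot": [0,0,0],"grip": 0},
    {"delta_pos": [16,-24,29],"rot": [0,0,0],"grip": 0},
    {"delta_pos": [16,-28,29],"rot": [0,0,0],"grip": 0},
    {"delta_pos": [16,-29,29],"rot": [0,0,0],"grip": 0}
  ]
}}

```text
time_s: 45.5
tool_pos: [0.5931, 0.0769, 0.3026]
tcp_rot: [0.713, 0.701, -0.001, 0.0]
wrist_force: [-0.3, -0.3, -0.3]
opening: -0.0003
finger_force: 0.0
```

{"api": "move_arm", "payload": {
  "commands": [
    {"delta_pos": [0,0,0],"rot": [0,0,0],"grip": 0},
    {"delta_pos": [0,0,0],"rot": [0,0,0],"grip": 0},
    {"delta_pos": [0,0,0],"rot": [0,0,0],"grip": 0}
  ]
}}

```text
time_s: 45.88
tool_pos: [0.5921, 0.0846, 0.3038]
tcp_rot: [0.709, 0.705, 0.0, -0.0]
wrist_force: [-0.1, 1.2, -0.3]
opening: -0.0001
finger_force: 0.0
```

```bash
python3 - <<'E'
from h import *
f=grab('wrist'); s=robot.read_state(); print(s['tool_pos'],f['o']); cv2.imwrite('pics/w20.png',f['pixels']); row(f)
a=grab('side'); b=dict(np.load('side0.npz')); g=cv2.cvtColor(a['pixels'],cv2.COLOR_BGR2HSV)
m=((g[...,1]<110)&(g[...,2]>55)).astype(np.uint8); m=cv2.morphologyEx(m,cv2.MORPH_OPEN,np.ones((7,7),np.uint8))
n,l,st,ce=cv2.connectedComponentsWithStats(m); i=l[int(proj(a,[.563,.417,.05])[0][1]),int(proj(a,[.563,.417,.05])[0][0])]
print('stack box',st[i],'predicted rim centre z=.116/.12',proj(a,[[.5635,.4167,.116],[.5635,.4167,.12],[.5635,.4167,0]]))
E
```

```text
[0.59217915 0.08423214 0.30382494] [0.59221146 0.15126479 0.44581116]
x 0.571 edges [np.float64(0.24760000000000007), np.float64(0.18569999999999995)]
x 0.576 edges [np.float64(0.24760000000000007), np.float64(0.18599999999999994)]
  rear 0.2385 0.568
  rear 0.1945 0.568
x 0.571 edges [np.float64(0.17170000000000005), np.float64(0.11399999999999995)]
x 0.576 edges [np.float64(0.17290000000000005), np.float64(0.11399999999999995)]
  rear 0.16469999999999999 0.569
  rear 0.1207 0.5685
x 0.571 edges [np.float64(0.10010000000000006), np.float64(0.040599999999999956)]
x 0.576 edges [np.float64(0.10010000000000006), np.float64(0.04029999999999995)]
  rear 0.0907 0.5685
  rear 0.0467 0.5685
stack box [  99  278  111   84 4352] predicted rim centre z=.116/.12 [[136.78601301 307.54471937]
 [136.38905491 305.8374853 ]
 [147.44558186 353.38930362]]
```

```bash
python3 - <<'E'
from h import *
a=grab('side'); im=a['pixels']; s=cv2.cvtColor(im,cv2.COLOR_BGR2HSV)[...,1]
for u in(130,137,144): print(u,275,s[275:375:2,u].tolist())
for v in(306,320,340): print(v,105,s[v,105:180:2].tolist())
t=np.linspace(0,6.28,40); 
for z in(.11,.116,.12,.128): p=proj(a,np.c_[.5635+.0285*np.cos(t),.4167+.0285*np.sin(t),0*t+z]); print(z,p.min(0).round(1),p.max(0).round(1))
E
```

```text
130 275 [197, 204, 199, 194, 205, 101, 93, 206, 200, 204, 200, 101, 2, 32, 27, 25, 28, 31, 0, 14, 25, 10, 0, 31, 28, 28, 27, 0, 31, 26, 30, 28, 30, 34, 45, 5, 190, 215, 206, 191, 66, 207, 212, 165, 78, 214, 191, 202, 205, 203]
137 275 [198, 200, 205, 202, 204, 171, 35, 26, 68, 117, 9, 14, 27, 29, 28, 28, 18, 14, 26, 24, 26, 15, 0, 28, 29, 25, 26, 33, 11, 26, 29, 28, 24, 28, 30, 28, 28, 29, 30, 31, 28, 64, 179, 69, 216, 195, 197, 199, 201, 201]
144 275 [200, 199, 206, 132, 12, 12, 10, 9, 5, 15, 12, 13, 25, 28, 30, 28, 25, 29, 25, 29, 10, 5, 28, 31, 29, 27, 28, 29, 33, 28, 29, 24, 26, 24, 28, 28, 27, 27, 28, 26, 27, 27, 32, 18, 221, 146, 70, 220, 203, 199]
306 105 [27, 25, 26, 25, 24, 29, 23, 16, 0, 3, 30, 25, 30, 27, 31, 31, 30, 31, 28, 25, 27, 26, 25, 35, 0, 24, 15, 13, 19, 13, 11, 5, 6, 6, 10, 10, 10, 7]
320 105 [9, 33, 33, 36, 44, 18, 195, 204, 211, 17, 29, 31, 27, 29, 25, 33, 29, 29, 31, 26, 31, 26, 24, 26, 27, 25, 33, 223, 200, 203, 216, 61, 18, 5, 8, 9, 10, 1]
340 105 [198, 202, 207, 128, 21, 230, 207, 199, 200, 198, 202, 181, 50, 26, 27, 28, 30, 28, 27, 28, 30, 24, 26, 28, 25, 23, 31, 30, 143, 207, 206, 203, 202, 205, 205, 204, 203, 198]
0.11 [120.  298.2] [154.5 322.7]
0.116 [119.3 295.6] [154.  320.2]
0.12 [118.9 294. ] [153.7 318.4]
0.128 [118.  290.5] [153. 315.]
```

```bash
python3 -c "
from h import *
print(robot.job_done())"
```

```text
the job is handed in; nothing more can be done
None
```

I nested both cups in the home cup, placed the three models present in bays 0, 1 and 2, pressed the shutter to its hard stop, and handed the job in. The last camera check showed each model about 2 mm or less from its bay's middle and nearly home (rear edges 1–2 mm short of nominal), but the hand-in gave no verdict.

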